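# Spin the lens carousel for inspection and park it at the index plate

### The job

Using only the knob of the crank wheel, bring the carousel platter that carries the smoked lamp lenses up to about 1.5 rad/s (14 turns a minute) counter-clockwise as seen from above, and keep it between 1.2 and 1.8 rad/s for six seconds without a break, never letting it exceed 2.4 rad/s. Then stop it with its pointer strip facing the standing index plate, let go of the knob and leave the platter at rest there. Do not touch the platter or the small drag puck on its rim, and leave the lamp parts, tools and containers around the carousel where they are.

Things in the scene. Friction and masses are not known exactly. Their poses are not given: they have to be found in the camera images.
- spinner: Fixed lens carousel on the bench: round grey base 230 mm across and 22 mm high; above it, on one vertical axis, the platter and a crank wheel. A small fixed grey cage stands at the platter's rim on the spinner's -x side (64 mm wide, top 57 mm above the table). Origin on the table under the axis, z up. Place and yaw vary.
- axis (a point): Point on the common vertical axis of platter and crank wheel, 95 mm above the table.
- knob_grip (a point): Grip point on the axis of the upright black knob of the crank wheel, 50 mm from the common axis and 95 mm above the table. The knob is a round sleeve, diameter 26 mm, from 62 to 116 mm above the table; it spins freely on its pin, so a gripper holding it need not turn with the wheel.
- crank (a joint): Angle of the crank wheel (steel, 128 mm across, 50 to 60 mm above the table, hub to 70 mm, 0.44 kg with knob) RELATIVE to the platter, rad, counter-clockwise from above, counted through full turns; 0: knob over the pointer strip. A slipping coupling joins them: torque on the platter = 0.020 N m s/rad x speed of this joint (crank speed minus platter speed), no stiffness.
- platter_turn (a joint): Platter angle, rad, about the vertical, counter-clockwise from above, counted through full turns; 0: pointer strip along the spinner's +x. Its drag against the base is dry friction of about 0.0155 N m (hidden, 0.008 to 0.026, from the drag shoe, a little uneven) plus 0.003 N m s/rad. So it lags the crank, runs slower than it, coasts on, and is braked by holding or reversing the crank.
- platter: Aluminium disc 290 mm across, top face 40 mm above the table, about 1.5 kg, nominal moment of inertia 0.0155 kg m2 (really 0.75 to 1.4 times that). On it, outside the crank wheel, three round smoked lenses of 40 mm (up to 52 mm above the table) and, in the fourth quarter, a dark flat radial pointer strip 14 mm wide. Origin on its axis 28 mm above the table, x along the strip.
- shoe: Loose round rubber drag puck (the drag shoe), 23 mm across and 14 mm high, 20 g, resting on the platter's rim inside the cage and slowing the platter by friction; leave it alone. Origin at the centre of its underside.
- pointer_tip (a point): Outer end of the pointer strip, on the platter's top, 140 mm from the axis, 40 mm above the table.
- index_mark (a point): Where the pointer tip must stop: 140 mm from the axis, 40 mm above the table, on the radius through the middle of the fixed standing steel index plate just outside the rim (44 mm wide along the rim, 8 mm thick, top 52 mm above the table, its face 13 mm beyond this point). The plate's place around the rim varies.
- lamp_head: Bystander: open silver cap lamp housing, 72 mm across, 45 mm high. Origin at the centre of its underside.
- gasket: Bystander: black rubber gasket ring, 72 mm across, 7 mm thick, lying flat. Origin at the centre of its underside.
- terminal: Bystander: copper battery terminal, 50 x 22 x 30 mm. Origin at the centre of its underside.
- driver: Bystander: screwdriver 180 mm long, lying on the table. Origin under its middle.
- battery: Bystander: black lamp battery, 100 x 45 x 140 mm, standing. Origin at the centre of its underside.
- cleaner: Bystander: closed bottle, 64 mm across, 160 mm high. Origin at the centre of its underside.
- tray: Bystander: steel parts tray 180 x 140 x 40 mm. Origin at the centre of its underside.
Not all that is in view belongs to the job. Of the things like the part that bears index_mark, leave any that is green or pink; of the rest the smaller one is meant.

How it is judged:
On the way, in this order (a step that is already met when the one before it is completed fails the run):
1. the platter turns counter-clockwise at 1.2 to 1.8 rad/s for six seconds without a break (velocity of joint platter_turn between 1.2 and 1.8 rad/s), for 6 s.
2. the platter stands still with its pointer strip facing the index plate (horizontal distance between pointer_tip and index_mark below 0.022 m and angular speed of platter below 0.06 rad/s), for 0.5 s.
At the end, for the whole second after the job is handed in: The pointer tip is within 22 mm (half the plate's width) of the index mark and the platter is at rest (under 0.06 rad/s), the knob released (all of step 2); the robot touches nothing.
It fails at once if the platter exceeds 2.4 rad/s (angular speed of platter above 2.4 rad/s).
It fails at once if the robot touches the platter, its lenses or the drag puck (contact force between any of the arm, the fingers and shoe above 1 N or contact force between any of the arm, the fingers and platter_c0 above 1 N or contact force between any of the arm, the fingers and platter_c1 above 1 N or contact force between any of the arm, the fingers and platter_c2 above 1 N or contact force between any of the arm, the fingers and platter_c3 above 1 N or contact force between any of the arm, the fingers and platter_c4 above 1 N or contact force between any of the arm, the fingers and platter_c5 above 1 N or contact force between any of the arm, the fingers and platter_c6 above 1 N or contact force between any of the arm, the fingers and platter_c7 above 1 N).
It fails at once if a bystander is pushed more than 30 mm (distance of any of lamp_head, gasket, terminal, driver, battery, cleaner, tray from where it was at the start of the episode above 0.03 m).
It also fails if it takes over 61 s, if anything falls off the work surface, if the arm or the gripper's body presses on something with over 40 N, if the wrist force passes 120 N, or if a joint passes its speed limit or range.

### The arm

A 6-joint arm with a two-finger parallel gripper is mounted at the origin on the work surface. World frame = base frame: x ahead of the robot, y to its left, z up, the work surface at z = 0. Lengths are in m, angles in rad, forces in N, time in s.
With the tool pointing down it reaches from about 0.25 to 0.8 m from the base axis. Payload 8.5 kg.
Tool frame: the origin (TCP) lies between the finger pads; the fingertips stand 14 mm ahead of it and the grasp point (between the pads) lies 5 mm behind it; x points along the fingers, z is the direction in which the jaws open and shut, and the axes are right-handed (so a half turn about x gives the same grasp; the last joint's range is limited). The gripper opens to 85 mm and grips with 20 to 120 N. Pads are 22 mm wide; open, the fingers measure 114 mm over their backs; the gripper's body (76 mm by 85 mm) begins 54 mm behind the grasp point. The pads swing forward as they close: fully open they stand 13 mm farther back than shut.
Start: joints at [-1.123, 0.238, -0.013, 1.319, 0, 1.571], TCP at [0.227, -0.473, 0.245] pointing down, gripper open.
Joint ranges: [-2.66, 2.66], [-1.03, 1.9], [-1.14, 1.46], [-1.82, 2.27], [-1.45, 1.34], [-3.14, 3.14]. Speed limits (rad/s): [2.22, 2.22, 2.79, 3.14, 3.14, 3.14].

### API

Orientations are given as [roll, pitch, yaw] about the fixed x, y, z axes, in that order (R = Rz(yaw) Ry(pitch) Rx(roll)).
In Python, from plant import readout, viewer, ticket gives the robot as it stands.
- The arm moves only by the tool send_rows, never from a script. Its argument "steps" is a list of rows, each an object of numbers: "tx", "ty", "tz": the shift along the tool's x, y, z as a fraction of full scale; "rx", "ry", "rz": the turn, a rotation vector about the tool's x, y, z as a fraction of full scale; "fingers": the opening, from -1 (shut) to 1 (fully open). A call has 1 to 12 rows; each row shifts and turns the pose as measured when the row begins, along the tool's axes as they then stand; what a row does not reach is not made up. Full scale, the value 1, is 15 cm for a shift and 90 degrees for a turn. A row lasts 1/10 s, in which the tool goes at most 50 mm and 8.59 degrees, less where a joint would pass 70% of its speed; a pose out of reach is approached as far as the arm can. A call with a number of a shift or a turn outside -1 to 1 is refused whole. A call with a gripper value outside its range is refused whole. The fingers move at their own pace and stop on an object; "squeeze" is the grip in N (left out, the last holds). Time passes only in rows, so rows that do not move let the fingers close. It gives the time, the measured TCP pose, the force and the opening at its end, in the units of the state.
- readout.observe(): the state, without advancing time (a new reading comes with each control period).
- viewer.get_image(name): name is "scene" or "top" or "wrist"; returns the picture (480x640x3 uint8, red, green, blue); there is no depth.
- viewer.camera_params(name): a dict with "K" (3x3 intrinsics, pixels), "extrinsics" (4x4, takes a point from camera to world coordinates). Camera axes: x right, y up, looking along -z (the intrinsics and any distortion apply to the point x, -y, -z); pixel columns grow to the right and rows downward; lengths in m; the calibration is good to about 2 mm. A picture is of the moment at which its call begins: read the wrist's pose just before it. camera_params takes no time and is no camera call; for the wrist camera it gives the pose at the moment of the call.
- ticket.finish_job(): hands the job in, once; it reports no verdict.
The state is a dict: "time": time; "q": joint angles; "dq": joint speeds; "joint_torque": joint torques, N m; "tcp_pos": TCP position; "orientation": TCP orientation; "ft_force": force on the tool from outside, world axes, zero at the start; "moment": the same for the moment, N m; "opening": opening from 0.0 (shut) to 1.0 (fully open).
Only numpy, scipy, OpenCV 4.12 (cv2) and the standard library are available. Lean on these libraries where they do the work, as an engineer would, in place of code of your own. Each camera call takes 0.05 s, during which the arm holds its last target.

## Working session

There is one attempt and no reset: what is moved stays moved. The work goes in short steps, Python scripts to look and compute and a tool call to move; the robot and the scene stay as the last step left them, time stands still between calls to the robot, and variables do not carry over. Pictures are saved under pics/ and viewed, and the job is handed in when it is done.

Besides the shell and the picture viewer there is one more tool, called as name(argument=value, ...), one argument or row to a line, values as JSON. send_rows: Moves the arm, as the interface text tells. Shift numbers are shares of 15 cm and turn numbers shares of 90 degrees, none past 1 either way. Its arguments: {"type":"object","properties":{"steps":{"type":"array","items":{"type":"object","properties":{"tx":{"type":"number","minimum":-1,"maximum":1},"ty":{"type":"number","minimum":-1,"maximum":1},"tz":{"type":"number","minimum":-1,"maximum":1},"rx":{"type":"number","minimum":-1,"maximum":1},"ry":{"type":"number","minimum":-1,"maximum":1},"rz":{"type":"number","minimum":-1,"maximum":1},"fingers":{"type":"number"}}}},"squeeze":{"type":"number"}},"required":["steps"]}

```bash
ls; mkdir -p pics; cat > h.py <<'E'
import numpy as np, cv2
from plant import readout, viewer, ticket
def save(name,fn):
    im=viewer.get_image(name); cv2.imwrite('pics/'+fn,cv2.cvtColor(im,cv2.COLOR_RGB2BGR)); return im
def ray(P,u,v):
    K=np.array(P['K']);E=np.array(P['extrinsics'])
    d=np.array([(u-K[0,2])/K[0,0],-(v-K[1,2])/K[1,1],-1.]);return E[:3,3],E[:3,:3]@d
def onz(P,u,v,z):
    o,d=ray(P,u,v);return o+d*(z-o[2])/d[2]
def proj(P,X):
    K=np.array(P['K']);E=np.array(P['extrinsics'])
    c=E[:3,:3].T@(np.array(X)-E[:3,3]);return K[0,2]+K[0,0]*c[0]/-c[2],K[1,2]-K[1,1]*c[1]/-c[2]
E
python3 - <<'E'
from h import *
print(readout.observe())
for n in('scene','top','wrist'):
    save(n,n+'0.png');print(n,viewer.camera_params(n))
E
```

```text
pics
{'time': 0.0, 'q': array([-1.12301945e+00,  2.38779961e-01, -1.42317950e-02,  1.31923058e+00,
       -1.85141152e-05,  1.57078210e+00]), 'dq': array([-0.00109791, -0.00112703, -0.00025816, -0.00080093,  0.00038522,
        0.00028308]), 'joint_torque': array([ 2.39186054e-03, -5.38777649e+01,  3.46438408e+01,  1.82582700e-02,
        1.94406580e-04,  1.35950626e-05]), 'tcp_pos': array([ 0.22712833, -0.47288511,  0.2446868 ]), 'orientation': array([-3.12880395,  1.5693502 ,  2.03137614]), 'ft_force': array([ 0.45045688, -0.19790276, -0.37028823]), 'moment': array([ 0.02356581,  0.00700989, -0.05062979]), 'opening': 1.0000141652321735}
scene {'K': array([[502.64352285,   0.        , 319.41763034],
       [  0.        , 502.64352285, 244.64803125],
       [  0.        ,   0.        ,   1.        ]]), 'extrinsics': array([[ 0.68538992, -0.56542584,  0.45884015,  1.25931779],
       [ 0.72810333,  0.54106698, -0.42084685, -0.62704411],
       [-0.01030557,  0.62252722,  0.78253029,  1.22317715],
       [ 0.        ,  0.        ,  0.        ,  1.        ]])}
top {'K': array([[438.11761392,   0.        , 327.81871113],
       [  0.        , 438.11761392, 244.66272851],
       [  0.        ,   0.        ,   1.        ]]), 'extrinsics': array([[ 0.02385165,  0.98991889, -0.13961262,  0.46027201],
       [-0.99941429,  0.02703873,  0.02097573,  0.014641  ],
       [ 0.02453922,  0.13903054,  0.98998401,  1.26988643],
       [ 0.        ,  0.        ,  0.        ,  1.        ]])}
wrist {'K': array([[358.75895912,   0.        , 319.57835161],
       [  0.        , 358.75895912, 237.77691332],
       [  0.        ,   0.        ,   1.        ]]), 'extrinsics': array([[ 0.43245239,  0.8597247 ,  0.27176898,  0.29744096],
       [-0.90165463,  0.41299684,  0.12826746, -0.44023372],
       [-0.00196503, -0.30051133,  0.95377622,  0.37386455],
       [ 0.        ,  0.        ,  0.        ,  1.        ]])}
```

View pics/scene0.png

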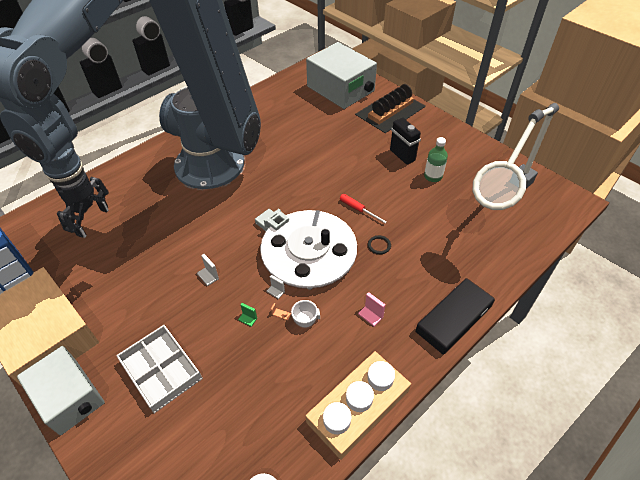

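View pics/top0.png

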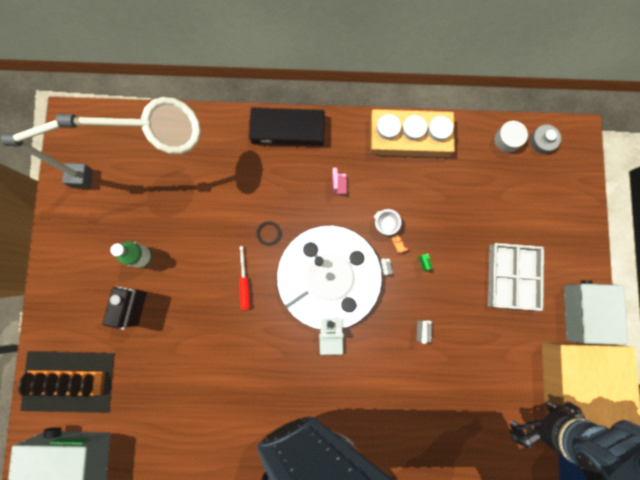

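View pics/wrist0.png

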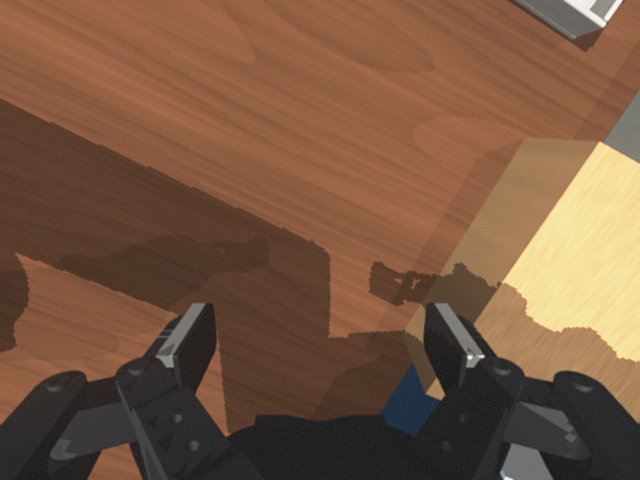

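```bash
python3 - <<'E'
import cv2
a=cv2.imread('pics/top0.png');cv2.imwrite('pics/top0c.png',cv2.resize(a[200:365,250:450],None,fx=4,fy=3.6,interpolation=cv2.INTER_CUBIC))
a=cv2.imread('pics/scene0.png');cv2.imwrite('pics/scene0c.png',cv2.resize(a[170:340,190:400],None,fx=3.5,fy=3.5,interpolation=cv2.INTER_CUBIC))
E
```

```text
(no output)
```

View pics/top0c.png

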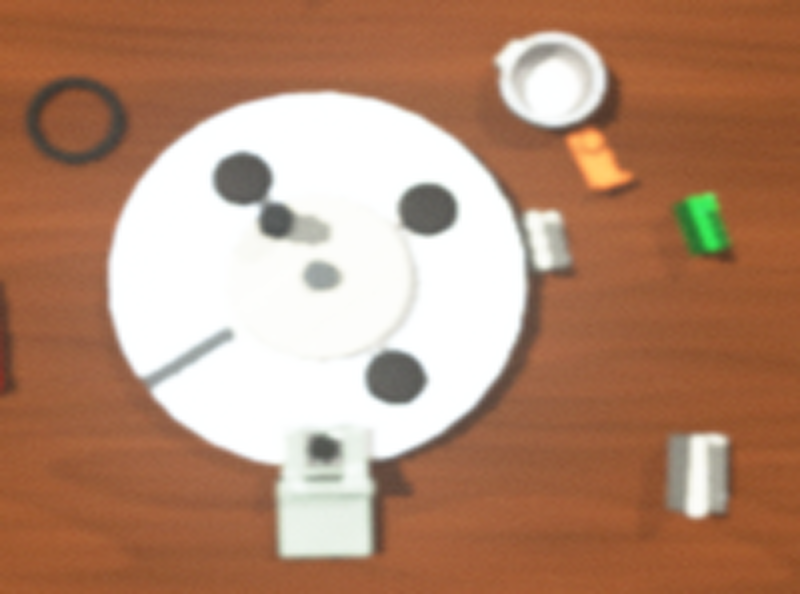

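View pics/scene0c.png

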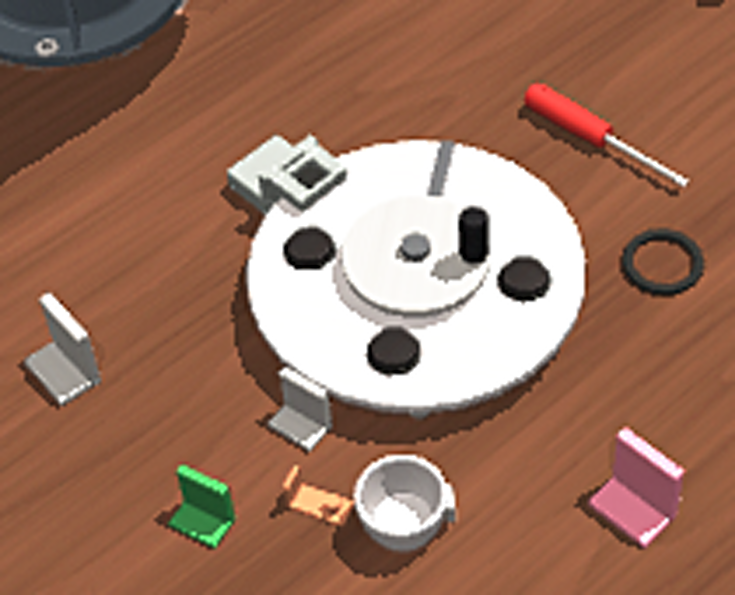

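```bash
cat > m.py <<'E'
from h import *
Pt=viewer.camera_params('top');Ps=viewer.camera_params('scene')
def tri(pairs):
    A=np.zeros((3,3));b=np.zeros(3)
    for P,u,v in pairs:
        o,d=ray(P,u,v);d=d/np.linalg.norm(d);M=np.eye(3)-np.outer(d,d);A+=M;b+=M@o
    return np.linalg.solve(A,b)
E
python3 - <<'E'
from m import *
from scipy.optimize import least_squares
for n,P,box in(('top',Pt,(215,345,265,395)),('scene',Ps,(200,300,255,365))):
    im=cv2.imread(f'pics/{n}0.png');hsv=cv2.cvtColor(im,cv2.COLOR_BGR2HSV)
    m=((hsv[...,2]>170)&(hsv[...,1]<60)).astype(np.uint8)*255
    k=np.zeros_like(m);k[box[0]:box[1],box[2]:box[3]]=1;m*=k
    c=max(cv2.findContours(m,cv2.RETR_EXTERNAL,cv2.CHAIN_APPROX_NONE)[0],key=cv2.contourArea)
    h=cv2.convexHull(c)[:,0]
    p=np.array([onz(P,u,v,.04)[:2] for u,v in c[:,0]])
    r=least_squares(lambda x:np.hypot(*(p-x[:2]).T)-x[2],[p[:,0].mean(),p[:,1].mean(),.145],loss='soft_l1',f_scale=.001)
    print(n,r.x,len(p),np.sort(abs(r.fun))[len(p)//2])
# hand-read points
top=lambda x,y:(250+x/4,200+y/3.6)
sc=lambda x,y:(190+x/3.5,170+y/3.5)
for nm,a,b in(('hub',(322,270),(416,242)),('knobtop',(274,218),(474,215)),):
    ua,ub=top(*a),sc(*b); print(nm,tri([(Pt,*ua),(Ps,*ub)]))
for nm,a,z in(('hub',(322,275),.07),('knob',(274,217),.116),('tip',(147,382),.04),('strip in',(232,333),.04),('L1',(243,178),.052),('L2',(428,209),.052),('L3',(396,377),.052)):
    print(nm,onz(Pt,*top(*a),z))
for nm,b,z in(('hub',(416,242),.07),('knob',(474,215),.116),('tip',(447,142),.04),('strip in',(435,194),.04),('pl top a',(281,370),.052),('pl top b',(328,402),.052),('Bpl a',(44,298),.052),('Bpl b',(95,352),.052),('gr a',(180,470),.05),('gr b',(232,505),.05)):
    print('s',nm,onz(Ps,*sc(*b),z))
E
```

```text
top [ 0.54275305 -0.01671646  0.14624071] 343 0.0009681466298020469
scene [ 0.54538119 -0.01722216  0.14339767] 361 0.001563957780086278
hub [ 0.54689625 -0.01840051  0.07293177]
knobtop [0.58192209 0.01559227 0.11034106]
hub [ 0.54196098 -0.02021933  0.07      ]
knob [0.58061862 0.01385046 0.116     ]
tip [0.45849153 0.09841274 0.04      ]
strip in [0.49748389 0.04065164 0.04      ]
L1 [0.61719794 0.03631913 0.052     ]
L2 [ 0.5963922  -0.09378521  0.052     ]
L3 [ 0.46638937 -0.07357184  0.052     ]
s hub [ 0.54639164 -0.01517199  0.07      ]
s knob [0.58670964 0.01416635 0.116     ]
s tip [0.46099433 0.10026118 0.04      ]
s strip in [0.49905859 0.0499985  0.04      ]
s pl top a [ 0.55819802 -0.17537484  0.052     ]
s pl top b [ 0.60824954 -0.16814011  0.052     ]
s Bpl a [ 0.36393411 -0.27221691  0.052     ]
s Bpl b [ 0.43897502 -0.27420639  0.052     ]
s gr a [ 0.57569484 -0.2926016   0.05      ]
s gr b [ 0.62830591 -0.28294639  0.05      ]
```

```bash
cat >> h.py <<'E'
from scipy.spatial.transform import Rotation as Ro
def st():
    s=readout.observe();R=Ro.from_euler('xyz',s['orientation']).as_matrix();return s,R
def to_tool(dw,R): return R.T@np.array(dw)/.15
E
python3 - <<'E'
from h import *
s,R=st();print(R.round(3));print(to_tool([.356,.4875,0],R), to_tool([.356,.4875,0],R)/12)
E
```

```text
[[-0.     0.901  0.433]
 [ 0.001  0.433 -0.901]
 [-1.     0.    -0.001]]
[ 2.07653434e-03  3.54649945e+00 -1.90198541e+00] [ 1.73044528e-04  2.95541620e-01 -1.58498784e-01]
```

send_rows(
  steps=[
    {"ty": 0.29, "tz": -0.155},
    {"ty": 0.29, "tz": -0.155},
    {"ty": 0.29, "tz": -0.155},
    {"ty": 0.29, "tz": -0.155},
    {"ty": 0.29, "tz": -0.155},
    {"ty": 0.29, "tz": -0.155},
    {"ty": 0.29, "tz": -0.155},
    {"ty": 0.29, "tz": -0.155},
    {"ty": 0.29, "tz": -0.155},
    {"ty": 0.29, "tz": -0.155},
    {"ty": 0.29, "tz": -0.155},
  ],
)

```text
validation failed for argument at $.st...
```

```bash
python3 - <<'E'
from h import *
s,R=st();print(s['time'],s['tcp_pos'],s['q'],s['dq']);print(R.round(3));print(to_tool(np.array([.583,.0145,.245])-s['tcp_pos'],R))
E
```

```text
0.15 [ 0.22719579 -0.47295913  0.24484117] [-1.12297581e+00  2.38628936e-01 -1.40387765e-02  1.31921761e+00
  1.52535068e-06  1.57082945e+00] [-0.00083444 -0.00170798  0.00358753  0.00104812 -0.00113377 -0.00121918]
[[-0.     0.901  0.433]
 [ 0.001  0.433 -0.901]
 [-1.     0.    -0.001]]
[ 1.01804491e-03  3.54520487e+00 -1.90230611e+00]
```

send_rows(
  steps=[
    {"tx": 0, "ty": 0.29, "tz": -0.155, "rx": 0, "ry": 0, "rz": 0, "fingers": 1},
    {"tx": 0, "ty": 0.29, "tz": -0.155, "rx": 0, "ry": 0, "rz": 0, "fingers": 1},
    {"tx": 0, "ty": 0.29, "tz": -0.155, "rx": 0, "ry": 0, "rz": 0, "fingers": 1},
    {"tx": 0, "ty": 0.29, "tz": -0.155, "rx": 0, "ry": 0, "rz": 0, "fingers": 1},
    {"tx": 0, "ty": 0.29, "tz": -0.155, "rx": 0, "ry": 0, "rz": 0, "fingers": 1},
    {"tx": 0, "ty": 0.29, "tz": -0.155, "rx": 0, "ry": 0, "rz": 0, "fingers": 1},
    {"tx": 0, "ty": 0.29, "tz": -0.155, "rx": 0, "ry": 0, "rz": 0, "fingers": 1},
    {"tx": 0, "ty": 0.29, "tz": -0.155, "rx": 0, "ry": 0, "rz": 0, "fingers": 1},
  ],
)

```text
time: 0.95
tcp_pos: [0.4626, -0.1528, 0.2429]
orientation: [-2.525, 1.569, 2.623]
ft_force: [0.6, -1.2, -0.1]
opening: 1.003
```

```bash
python3 - <<'E'
from h import *
s,R=st();print(s['time'],s['tcp_pos'],s['q'],s['dq']);print(R.round(3));print(to_tool(np.array([.583,.0145,.245])-s['tcp_pos'],R))
E
```

```text
0.95 [ 0.46257158 -0.1527768   0.24287764] [-3.19218599e-01  1.75575349e-01 -1.01220591e-01  1.29582218e+00
  3.67982038e-04  2.38674036e+00] [0.99885136 0.23258144 0.28791093 0.04771639 0.00112559 0.99522884]
[[-0.002  0.907  0.422]
 [ 0.001  0.422 -0.907]
 [-1.    -0.001 -0.002]]
[-0.01441789  1.19844469 -0.67225294]
```

send_rows(
  steps=[
    {"tx": 0, "ty": 0.28, "tz": -0.157, "rx": 0, "ry": 0, "rz": 0, "fingers": 1},
    {"tx": 0, "ty": 0.28, "tz": -0.157, "rx": 0, "ry": 0, "rz": 0, "fingers": 1},
    {"tx": 0, "ty": 0.28, "tz": -0.157, "rx": 0, "ry": 0, "rz": 0, "fingers": 1},
    {"tx": 0, "ty": 0.2, "tz": -0.112, "rx": 0, "ry": 0, "rz": 0, "fingers": 1},
    {"tx": 0, "ty": 0.1, "tz": -0.056, "rx": 0, "ry": 0, "rz": 0, "fingers": 1},
    {"tx": 0, "ty": 0, "tz": 0, "rx": 0, "ry": 0, "rz": 0, "fingers": 1},
  ],
)

```text
time: 1.55
tcp_pos: [0.5823, 0.0188, 0.2407]
orientation: [-2.381, 1.567, 2.773]
ft_force: [-0.4, -0.9, 0.1]
opening: 1.002
```

```bash
python3 - <<'E'
from m import *
s,R=st();print(s['time'],s['tcp_pos'],s['q'],s['dq']);print(R.round(3))
P=viewer.camera_params('wrist');save('wrist','w1.png')
import pickle;pickle.dump(P,open('w1.pkl','wb'))
save('top','t1.png')
E
```

```text
1.55 [0.58231705 0.01876485 0.24073171] [3.15544103e-02 3.41787455e-01 1.21797173e-01 1.35390933e+00
 1.31108141e-03 2.73065054e+00] [-0.00011307 -0.0032929  -0.01155537  0.00596386 -0.01066583 -0.01085483]
[[-0.003  0.904  0.428]
 [ 0.001  0.428 -0.904]
 [-1.    -0.002 -0.002]]
```

View pics/w1.png

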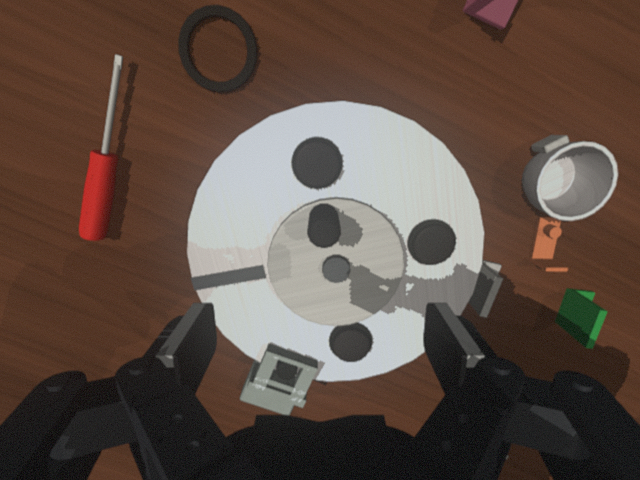

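View pics/t1.png

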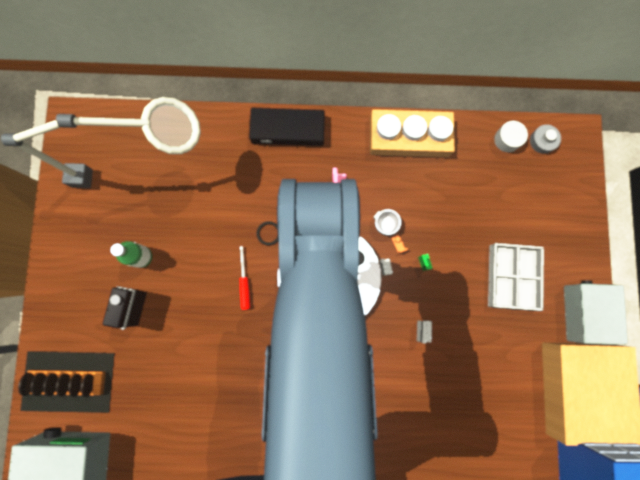

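```bash
python3 - <<'E'
from m import *
import pickle
from scipy.optimize import least_squares
P=pickle.load(open('w1.pkl','rb'))
im=cv2.imread('pics/w1.png');hsv=cv2.cvtColor(im,cv2.COLOR_BGR2HSV)
m=((hsv[...,2]>90)&(hsv[...,1]<70)).astype(np.uint8)*255
k=np.zeros_like(m);k[95:385,180:486]=1;m*=k
c=max(cv2.findContours(m,cv2.RETR_EXTERNAL,cv2.CHAIN_APPROX_NONE)[0],key=cv2.contourArea)[:,0]
c=c[(c[:,1]<290)&((c[:,0]<465)|(c[:,1]<255))]
p=np.array([onz(P,u,v,.04)[:2] for u,v in c])
r=least_squares(lambda x:np.hypot(*(p-x[:2]).T)-x[2],[.54,-.02,.145],loss='soft_l1',f_scale=.001)
print(r.x,len(p),np.median(abs(r.fun)))
for nm,b,z in(('hub',(336,266),.07),('knobtop',(323,214),.116),('tip',(193,281),.04),('in',(264,271),.04),('plate t a',(489,262),.052),('t b',(501,267),.052),('plate t c',(484,316),.052)):
    print(nm,onz(P,*b,z))
cv2.imwrite('pics/w1c.png',cv2.resize(im[190:340,420:620],None,fx=4,fy=4,interpolation=cv2.INTER_CUBIC))
top=lambda x,y:(250+x/4,200+y/3.6)
sc=lambda x,y:(190+x/3.5,170+y/3.5)
print('knobtop tri w+t',tri([(P,323,214),(Pt,*top(274,217)),(Ps,*sc(474,215))]),'hub',tri([(P,336,266),(Pt,*top(322,272)),(Ps,*sc(416,242))]))
E
```

```text
[ 0.5468987  -0.01446948  0.14354101] 527 0.0004909516112527046
hub [ 0.54892707 -0.01337963  0.07      ]
knobtop [0.59736923 0.02295139 0.116     ]
tip [0.4623997  0.10264933 0.04      ]
in [0.50301011 0.04242811 0.04      ]
plate t a [ 0.60851657 -0.14641649  0.052     ]
t b [ 0.60910731 -0.15955828  0.052     ]
plate t c [ 0.557772  -0.1740353  0.052    ]
knobtop tri w+t [0.58618712 0.01796204 0.1058448 ] hub [ 0.54594096 -0.01629597  0.06773146]
```

View pics/w1c.png

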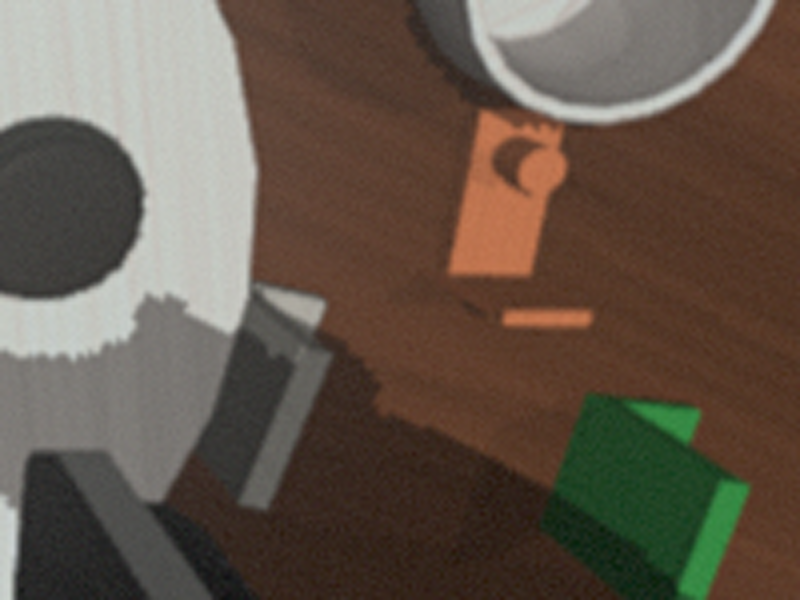

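```bash
python3 - <<'E'
from m import *
import pickle
P=pickle.load(open('w1.pkl','rb'))
top=lambda x,y:(250+x/4,200+y/3.6)
sc=lambda x,y:(190+x/3.5,170+y/3.5)
print('knob',onz(P,324,235,.116),tri([(P,324,235),(Pt,*top(274,217)),(Ps,*sc(474,215))]))
w=lambda x,y:(420+x/4,190+y/4)
c=np.array([.546,-.0163])
for b in((310,345),(332,355),(240,500),(266,510)):
    p=onz(P,*w(*b),.052);print(p, np.hypot(*(p[:2]-c)),np.degrees(np.arctan2(*(p[:2]-c)[::-1])))
for Pq,b in((Ps,sc(281,370)),(Ps,sc(328,402)),):
    p=onz(Pq,*b,.052);print(p, np.hypot(*(p[:2]-c)),np.degrees(np.arctan2(*(p[:2]-c)[::-1])))
E
python3 - <<'E'
import cv2
a=cv2.imread('pics/scene0.png');cv2.imwrite('pics/s0p.png',cv2.resize(a[260:310,245:305],None,fx=12,fy=12,interpolation=cv2.INTER_CUBIC))
a=cv2.imread('pics/top0.png');cv2.imwrite('pics/t0p.png',cv2.resize(a[240:290,370:420],None,fx=12,fy=12,interpolation=cv2.INTER_CUBIC))
E
```

```text
knob [0.58327442 0.01541205 0.116     ] [0.58237379 0.01514467 0.11146558]
[ 0.59965065 -0.16193971  0.052     ] 0.1552073319771379 -69.77724812077726
[ 0.59972337 -0.16818217  0.052     ] 0.16110367612688756 -70.52042403474078
[ 0.55701253 -0.16982529  0.052     ] 0.153919757265579 -85.89714099429244
[ 0.55741675 -0.17721667  0.052     ] 0.1613211635592377 -85.94176549681092
[ 0.55819802 -0.17537484  0.052     ] 0.15954183579837894 -85.61508227161812
[ 0.60824954 -0.16814011  0.052     ] 0.16410491974882913 -67.70795527899617
```

View pics/s0p.png

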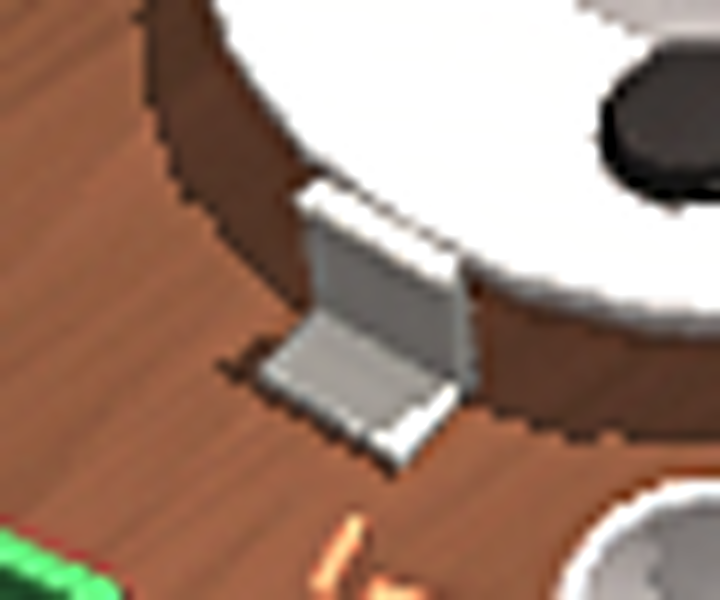

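View pics/t0p.png

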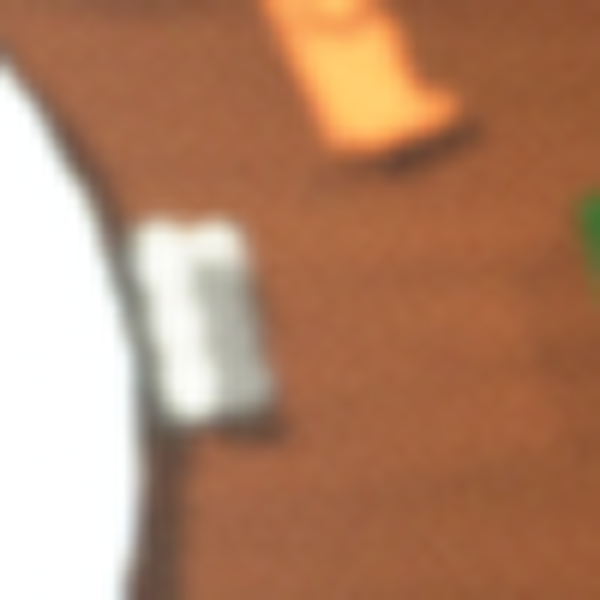

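send_rows(
  steps=[
    {"tx": 0.25, "ty": -0.008, "tz": 0.024, "rx": 0, "ry": 0, "rz": 0, "fingers": 1},
    {"tx": 0.3, "ty": 0, "tz": 0, "rx": 0, "ry": 0, "rz": 0, "fingers": 0.2},
    {"tx": 0.25, "ty": 0, "tz": 0, "rx": 0, "ry": 0, "rz": 0, "fingers": 0.2},
    {"tx": 0.15, "ty": 0, "tz": 0, "rx": 0, "ry": 0, "rz": 0, "fingers": 0.2},
    {"tx": 0, "ty": 0, "tz": 0, "rx": 0, "ry": 0, "rz": 0, "fingers": 0.2},
  ],
  squeeze=25,
)

```text
time: 2.15
tcp_pos: [0.578, 0.0047, 0.0973]
orientation: [-0.145, 1.57, -1.284]
ft_force: [-0.2, -0.7, 0.2]
opening: 0.6
```

```bash
python3 - <<'E'
from m import *
s,R=st();print(s['time'],s['tcp_pos'],s['ft_force'],s['opening']);print(R.round(4))
P=viewer.camera_params('wrist');save('wrist','w2.png');save('scene','s2.png')
import pickle;pickle.dump(P,open('w2.pkl','wb'))
E
```

```text
2.15 [0.57803114 0.00468759 0.09732828] [-0.19878439 -0.71514718  0.2265138 ] 0.6004456592329979
[[ 3.000e-04  9.082e-01  4.185e-01]
 [-1.000e-03  4.185e-01 -9.082e-01]
 [-1.000e+00 -2.000e-04  1.100e-03]]
```

View pics/w2.png

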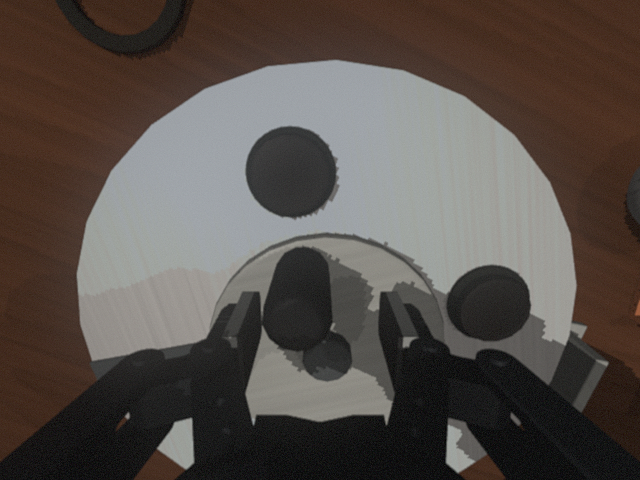

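View pics/s2.png

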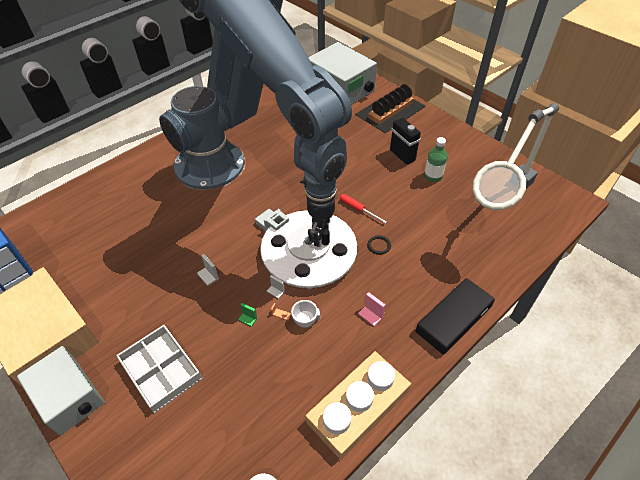

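send_rows(
  steps=[
    {"tx": 0, "ty": 0.06, "tz": -0.05, "rx": 0, "ry": 0, "rz": 0, "fingers": 0.2},
    {"tx": 0, "ty": 0, "tz": 0, "rx": 0, "ry": 0, "rz": 0, "fingers": 0.2},
  ],
  squeeze=25,
)

```text
time: 2.45
tcp_pos: [0.5872, 0.0153, 0.104]
orientation: [1.073, 1.561, -0.068]
ft_force: [1.1, 0.4, 0.4]
opening: 0.6
```

```bash
python3 - <<'E'
from m import *
s,R=st();print(s['time'],s['tcp_pos'],s['ft_force'],s['opening'])
P=viewer.camera_params('wrist');save('wrist','w3.png')
import pickle;pickle.dump(P,open('w3.pkl','wb'))
P2=pickle.load(open('w2.pkl','rb'))
print(onz(P2,297,322,.116))
c=np.array([.546,-.0163])
for b in((291,172),(489,302)): 
    p=onz(P2,*b,.052)[:2]-c;print(np.hypot(*p),np.degrees(np.arctan2(p[1],p[0])))
E
```

```text
2.45 [0.58718337 0.0152717  0.10401858] [1.08187911 0.37383354 0.43903038] 0.5995862949709209
[0.58587741 0.01630216 0.116     ]
0.09552970252120874 36.081089329360644
0.08970871900362914 -49.7394870018714
```

View pics/w3.png

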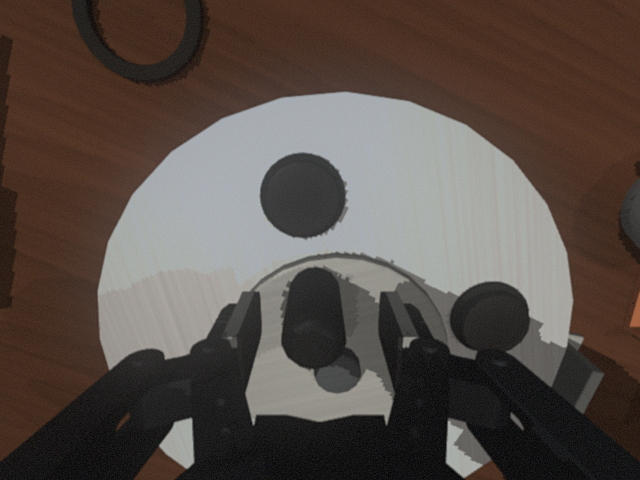

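send_rows(
  steps=[
    {"tx": 0.04, "ty": -0.01, "tz": -0.01, "rx": 0, "ry": 0, "rz": 0, "fingers": 0.2},
    {"tx": 0, "ty": 0, "tz": 0, "rx": 0, "ry": 0, "rz": 0, "fingers": -1},
    {"tx": 0, "ty": 0, "tz": 0, "rx": 0, "ry": 0, "rz": 0, "fingers": -1},
    {"tx": 0, "ty": 0, "tz": 0, "rx": 0, "ry": 0, "rz": 0, "fingers": -1},
    {"tx": 0, "ty": 0, "tz": 0, "rx": 0, "ry": 0, "rz": 0, "fingers": -1},
  ],
  squeeze=25,
)

```text
time: 3.0
tcp_pos: [0.5859, 0.0163, 0.0997]
orientation: [1.064, 1.558, -0.075]
ft_force: [-0.3, -0.0, 0.2]
opening: 0.292
```

```bash
python3 - <<'E'
from m import *
s,R=st();print(s['time'],s['tcp_pos'],s['ft_force'],s['moment'],s['opening']);print(R.round(3))
P=viewer.camera_params('wrist');save('wrist','w4.png')
import pickle;pickle.dump(P,open('w4.pkl','wb'))
E
```

```text
3.0 [0.58592145 0.0162788  0.09965527] [-0.31524363 -0.02132715  0.17671539] [ 0.07878901  0.05962916 -0.04474786] 0.2916565351745805
[[ 0.013  0.908  0.418]
 [-0.001  0.418 -0.908]
 [-1.     0.012  0.006]]
```

View pics/w4.png

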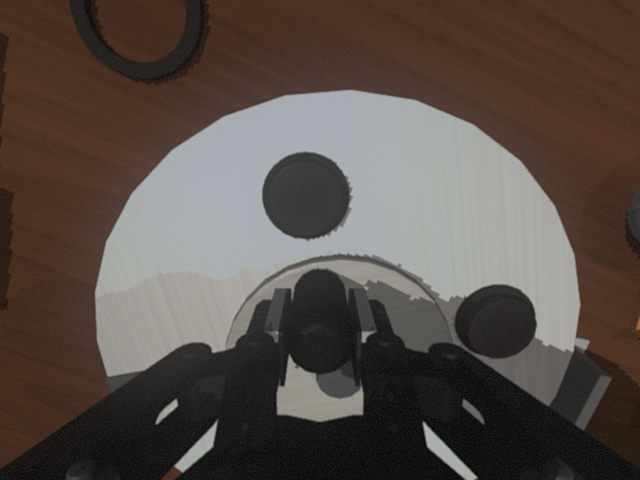

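```bash
cat > plan.py <<'E'
from h import *
import sys,json
def plan(ws,c,z=.099,r=.05,dt=.1,zc=.5):
    s,R=st();p=s['tcp_pos'];d=p[:2]-c
    ph=np.arctan2(d[1],d[0]);print('t',round(s['time'],3),'p',p.round(4),'r',np.hypot(*d).round(4),'phi',np.degrees(ph).round(1),'F',s['ft_force'].round(1))
    q=p[:2].copy();rows=[]
    for i,w in enumerate(ws):
        ph+=w*dt;n=c+r*np.array([np.cos(ph),np.sin(ph)])
        dw=np.r_[n-q,(z-p[2])/3 if i<3 else 0]
        rows.append(to_tool(dw,R));q=n
    for a in rows: print('{"tx":%.3f,"ty":%.3f,"tz":%.3f}'%tuple(a))
    print('end phi',np.degrees(ph))
E
python3 - <<'E'
from plan import *
import pickle
P=pickle.load(open('w4.pkl','rb'));print(onz(P,320,343,.116))
plan([.4,.8,1.2,1.6,2,2.2,2.2,2.2],np.array([.5475,-.0155]))
E
```

```text
[0.58782203 0.01640317 0.116     ]
t 3.05 p [0.586  0.0163 0.0997] r 0.0499 phi 39.6 F [ 0.7 -0.4  1.7]
{"tx":0.001,"ty":-0.003,"tz":-0.013}
{"tx":0.001,"ty":-0.009,"tz":-0.025}
{"tx":0.001,"ty":-0.017,"tz":-0.036}
{"tx":-0.001,"ty":-0.029,"tz":-0.045}
{"tx":-0.001,"ty":-0.046,"tz":-0.048}
{"tx":-0.001,"ty":-0.060,"tz":-0.041}
{"tx":-0.001,"ty":-0.068,"tz":-0.027}
{"tx":-0.001,"ty":-0.072,"tz":-0.012}
end phi 111.75688956793083
```

send_rows(
  steps=[
    {"tx": 0, "ty": -0.003, "tz": -0.013, "rx": 0, "ry": 0, "rz": 0, "fingers": -1},
    {"tx": 0, "ty": -0.009, "tz": -0.025, "rx": 0, "ry": 0, "rz": 0, "fingers": -1},
    {"tx": 0, "ty": -0.017, "tz": -0.036, "rx": 0, "ry": 0, "rz": 0, "fingers": -1},
    {"tx": 0, "ty": -0.029, "tz": -0.045, "rx": 0, "ry": 0, "rz": 0, "fingers": -1},
    {"tx": 0, "ty": -0.046, "tz": -0.048, "rx": 0, "ry": 0, "rz": 0, "fingers": -1},
    {"tx": 0, "ty": -0.06, "tz": -0.041, "rx": 0, "ry": 0, "rz": 0, "fingers": -1},
  ],
  squeeze=25,
)

```text
time: 3.65
tcp_pos: [0.5498, 0.0359, 0.0996]
orientation: [1.099, 1.555, -0.041]
ft_force: [-0.8, -4.2, 3.7]
opening: 0.292
```

```bash
python3 - <<'E'
from plan import *
plan([2.3]*6,np.array([.5475,-.0155]))
s,R=st();print(s['opening'],s['orientation'],R[:,0].round(3))
E
```

```text
t 3.65 p [0.5498 0.0359 0.0996] r 0.0514 phi 87.5 F [-0.8 -4.2  3.7]
{"tx":0.000,"ty":-0.076,"tz":-0.018}
{"tx":0.000,"ty":-0.076,"tz":-0.010}
{"tx":0.000,"ty":-0.076,"tz":0.008}
{"tx":-0.001,"ty":-0.072,"tz":0.025}
{"tx":-0.001,"ty":-0.065,"tz":0.041}
{"tx":-0.000,"ty":-0.054,"tz":0.054}
end phi 166.5337297511884
0.2917602744838801 [ 1.09874151  1.55488882 -0.04092052] [ 0.016 -0.001 -1.   ]
```

```bash
python3 - <<'E'
from plan import *
plan([2.5]*9,np.array([.5475,-.0148]))
E
```

```text
t 3.65 p [0.5498 0.0359 0.0996] r 0.0507 phi 87.4 F [-0.8 -4.2  3.7]
{"tx":-0.000,"ty":-0.080,"tz":-0.024}
{"tx":0.000,"ty":-0.083,"tz":-0.008}
{"tx":0.000,"ty":-0.082,"tz":0.012}
{"tx":-0.001,"ty":-0.077,"tz":0.032}
{"tx":-0.001,"ty":-0.066,"tz":0.050}
{"tx":-0.000,"ty":-0.052,"tz":0.065}
{"tx":0.000,"ty":-0.034,"tz":0.076}
{"tx":0.000,"ty":-0.014,"tz":0.082}
{"tx":0.001,"ty":0.006,"tz":0.083}
end phi 216.34610574264477
```

send_rows(
  steps=[
    {"tx": 0, "ty": -0.08, "tz": -0.024, "rx": 0, "ry": 0, "rz": 0, "fingers": -1},
    {"tx": 0, "ty": -0.083, "tz": -0.008, "rx": 0, "ry": 0, "rz": 0, "fingers": -1},
    {"tx": 0, "ty": -0.082, "tz": 0.012, "rx": 0, "ry": 0, "rz": 0, "fingers": -1},
    {"tx": 0, "ty": -0.077, "tz": 0.032, "rx": 0, "ry": 0, "rz": 0, "fingers": -1},
    {"tx": 0, "ty": -0.066, "tz": 0.05, "rx": 0, "ry": 0, "rz": 0, "fingers": -1},
    {"tx": 0, "ty": -0.052, "tz": 0.065, "rx": 0, "ry": 0, "rz": 0, "fingers": -1},
    {"tx": 0, "ty": -0.034, "tz": 0.076, "rx": 0, "ry": 0, "rz": 0, "fingers": -1},
    {"tx": 0, "ty": -0.014, "tz": 0.082, "rx": 0, "ry": 0, "rz": 0, "fingers": -1},
  ],
  squeeze=25,
)

```text
time: 4.45
tcp_pos: [0.5002, -0.0349, 0.0998]
orientation: [1.011, 1.539, -0.125]
ft_force: [11.2, 6.0, -11.2]
opening: 0.291
```

```bash
python3 - <<'E'
from plan import *
plan([2.5]*9,np.array([.5475,-.0148]))
s,R=st();print(s['opening'],R[:,0].round(3))
E
```

```text
t 4.45 p [ 0.5002 -0.0349  0.0998] r 0.0514 phi -157.0 F [ 11.2   6.  -11.2]
{"tx":0.004,"ty":0.017,"tz":0.083}
{"tx":0.004,"ty":0.028,"tz":0.078}
{"tx":0.004,"ty":0.046,"tz":0.069}
{"tx":0.003,"ty":0.062,"tz":0.055}
{"tx":0.003,"ty":0.074,"tz":0.038}
{"tx":0.003,"ty":0.081,"tz":0.019}
{"tx":0.002,"ty":0.083,"tz":-0.002}
{"tx":0.002,"ty":0.080,"tz":-0.022}
{"tx":0.001,"ty":0.072,"tz":-0.041}
end phi -28.10625139315731
0.29094464739748677 [ 0.032 -0.004 -0.999]
```

```bash
cat > plan.py <<'E'
from h import *
import json,os
from scipy.optimize import least_squares
# nominal integrate kept in log
def fit(pts,r=.0505):
    p=np.array(pts);f=least_squares(lambda x:np.hypot(*(p-x).T)-r,[.547,-.015]);return f.x,f.fun
def plan(ws,c=None,z=.099,r=.05,dt=.1,rot=True):
    s,R=st();p=s['tcp_pos']
    L=json.load(open('log.json')) if os.path.exists('log.json') else [[3.0,.586,.0163],[3.65,.5498,.0359]]
    if s['time']>L[-1][0]+.01: L.append([s['time'],*p[:2]]);json.dump(L,open('log.json','w'))
    f,res=fit([l[1:] for l in L[-8:]]);print('fit c',f.round(4),'res mm',(res*1e3).round(1))
    if c is None:c=f
    d=p[:2]-c
    ph=np.arctan2(d[1],d[0]);print('t',round(s['time'],3),'p',p.round(4),'r',np.hypot(*d).round(4),'phi',np.degrees(ph).round(1),'F',s['ft_force'].round(1),'open',round(s['opening'],3),'tiltx',R[:,0].round(3))
    rv=R.T@np.cross(R[:,0],[0,0,-1])/(np.pi/2)/len(ws)
    if not rot: rv*=0
    q=p[:2].copy();rows=[]
    for i,w in enumerate(ws):
        ph+=w*dt;n=c+r*np.array([np.cos(ph),np.sin(ph)])
        dw=np.r_[n-q,(z-p[2])/3 if i<3 else 0]
        rows.append(to_tool(dw,R));q=n
    for a in rows: print('{"tx":%.3f,"ty":%.3f,"tz":%.3f}'%tuple(a))
    print('rot',rv.round(4),'end phi',np.degrees(ph))
E
python3 - <<'E'
from plan import *
plan([2.5]*9)
E
```

```text
fit c [ 0.5462 -0.0145] res mm [-0.2  0.  -0.1]
t 4.45 p [ 0.5002 -0.0349  0.0998] r 0.0504 phi -156.2 F [ 11.2   6.  -11.2] open 0.291 tiltx [ 0.032 -0.004 -0.999]
{"tx":0.003,"ty":0.011,"tz":0.083}
{"tx":0.004,"ty":0.029,"tz":0.078}
{"tx":0.004,"ty":0.047,"tz":0.068}
{"tx":0.003,"ty":0.063,"tz":0.054}
{"tx":0.003,"ty":0.074,"tz":0.037}
{"tx":0.003,"ty":0.081,"tz":0.018}
{"tx":0.002,"ty":0.083,"tz":-0.003}
{"tx":0.002,"ty":0.080,"tz":-0.023}
{"tx":0.001,"ty":0.071,"tz":-0.042}
rot [ 0.      0.0012 -0.0019] end phi -27.239252773540596
```

send_rows(
  steps=[
    {"tx": 0.003, "ty": 0.012, "tz": 0.083, "rx": 0, "ry": 0.0015, "rz": -0.0025, "fingers": -1},
    {"tx": 0.003, "ty": 0.029, "tz": 0.078, "rx": 0, "ry": 0.0015, "rz": -0.0025, "fingers": -1},
    {"tx": 0.003, "ty": 0.047, "tz": 0.068, "rx": 0, "ry": 0.0015, "rz": -0.0025, "fingers": -1},
    {"tx": 0.002, "ty": 0.063, "tz": 0.054, "rx": 0, "ry": 0.0015, "rz": -0.0025, "fingers": -1},
    {"tx": 0.002, "ty": 0.074, "tz": 0.037, "rx": 0, "ry": 0.0015, "rz": -0.0025, "fingers": -1},
    {"tx": 0.001, "ty": 0.081, "tz": 0.018, "rx": 0, "ry": 0.0015, "rz": -0.0025, "fingers": -1},
    {"tx": 0.001, "ty": 0.083, "tz": -0.003, "rx": 0, "ry": 0.0015, "rz": -0.0025, "fingers": -1},
    {"tx": 0.001, "ty": 0.08, "tz": -0.023, "rx": 0, "ry": 0.0015, "rz": -0.0025, "fingers": -1},
  ],
  squeeze=25,
)

```text
time: 5.25
tcp_pos: [0.5824, -0.0491, 0.0995]
orientation: [-2.274, 1.563, 2.871]
ft_force: [-0.7, 0.5, 3.8]
opening: 0.288
```

```bash
python3 - <<'E'
from plan import *
plan([2.5]*9)
E
```

```text
fit c [ 0.546  -0.0143] res mm [-0.1 -0.1 -0.3 -0.2]
t 5.25 p [ 0.5824 -0.0491  0.0995] r 0.0503 phi -43.7 F [-0.7  0.5  3.8] open 0.288 tiltx [-0.008  0.002 -1.   ]
{"tx":0.001,"ty":0.072,"tz":-0.042}
{"tx":0.001,"ty":0.061,"tz":-0.057}
{"tx":0.001,"ty":0.045,"tz":-0.070}
{"tx":0.000,"ty":0.026,"tz":-0.079}
{"tx":0.000,"ty":0.006,"tz":-0.083}
{"tx":0.001,"ty":-0.015,"tz":-0.082}
{"tx":0.001,"ty":-0.035,"tz":-0.076}
{"tx":0.001,"ty":-0.052,"tz":-0.065}
{"tx":0.001,"ty":-0.067,"tz":-0.050}
rot [-0.     -0.0004  0.0004] end phi 85.21081659650972
```

```bash
cat > look.py <<'E'
from m import *
import pickle,sys
n=sys.argv[1]
s,R=st();P=viewer.camera_params('wrist');save('wrist',n+'.png');pickle.dump((s['time'],P),open(n+'.pkl','wb'))
print('t',s['time'])
E
python3 look.py a1; python3 -c "
from plan import *
plan([2.5]*9)"
```

```text
t 5.25
fit c [ 0.546  -0.0143] res mm [-0.1 -0.2 -0.3 -0.1 -0.1]
t 5.3 p [ 0.5838 -0.0475  0.0996] r 0.0504 phi -41.3 F [2.3 2.  4.2] open 0.294 tiltx [-0.007  0.004 -1.   ]
{"tx":0.001,"ty":0.070,"tz":-0.045}
{"tx":0.001,"ty":0.058,"tz":-0.059}
{"tx":0.001,"ty":0.042,"tz":-0.072}
{"tx":0.000,"ty":0.023,"tz":-0.080}
{"tx":0.001,"ty":0.002,"tz":-0.083}
{"tx":0.001,"ty":-0.018,"tz":-0.081}
{"tx":0.001,"ty":-0.038,"tz":-0.074}
{"tx":0.001,"ty":-0.055,"tz":-0.062}
{"tx":0.001,"ty":-0.069,"tz":-0.047}
rot [ 0.     -0.0004  0.0003] end phi 87.65717871464729
```

View pics/a1.png

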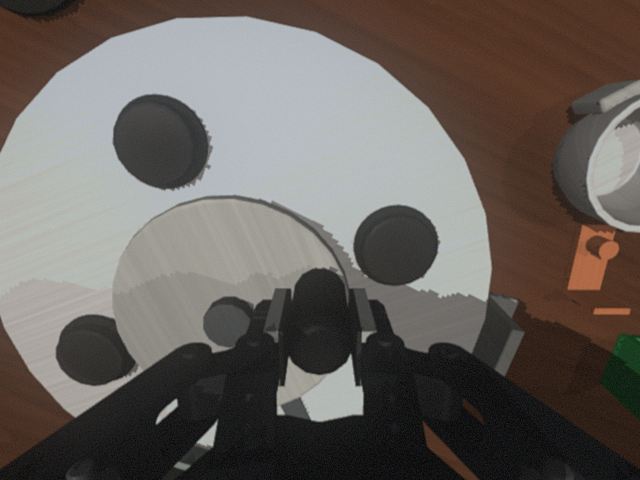

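```bash
cat > ang.py <<'E'
from m import *
import pickle,sys
C=np.array([.546,-.0160])
def ang(n):
    t,P=pickle.load(open(n+'.pkl','rb'));im=cv2.imread('pics/'+n+'.png');g=cv2.cvtColor(im,cv2.COLOR_BGR2HSV)
    m=(g[...,2]<75).astype(np.uint8)*255
    gp=np.array([[0,465],[130,375],[190,338],[235,330],[262,285],[375,285],[395,330],[460,340],[520,375],[640,460],[640,480],[0,480]]);cv2.fillPoly(m,[gp],0)
    m=cv2.morphologyEx(m,cv2.MORPH_OPEN,np.ones((9,9)))
    out=[]
    for c in cv2.findContours(m,cv2.RETR_EXTERNAL,cv2.CHAIN_APPROX_NONE)[0]:
        a=cv2.contourArea(c)
        if a<900:continue
        M=cv2.moments(c);u,v=M['m10']/M['m00'],M['m01']/M['m00']
        p=onz(P,u,v,.047)[:2]-C;r=np.hypot(*p)
        if r<.13: out.append((round(r,4),round(np.degrees(np.arctan2(p[1],p[0])),1),int(a),int(u),int(v)))
    return t,out
if __name__=='__main__':
    for n in sys.argv[1:]: print(n,*ang(n))
E
for i in w4; do python3 -c "
import pickle;P=pickle.load(open('w4.pkl','rb'));
pickle.dump((3.0,P),open('w4.pkl','wb')) if isinstance(P,dict) else 0"; done
python3 ang.py w4 a1
```

```text
w4 3.0 [(np.float64(0.0918), np.float64(-52.4), 4489, 496, 321), (np.float64(0.0953), np.float64(36.1), 5638, 305, 195)]
a1 5.25 [(np.float64(0.0941), np.float64(134.2), 3877, 93, 350), (np.float64(0.0929), np.float64(-43.0), 5055, 395, 245), (np.float64(0.0924), np.float64(44.6), 5900, 162, 145)]
```

```bash
cat > sim.py <<'E'
import numpy as np
H=[(.1,.4),(.1,.8),(.1,1.2),(.1,1.6),(.1,2.),(.1,2.2)]+[(.1,2.52)]*8+[(.1,2.45)]*8+[(.05,.85)]
def sim(H,If,Tf,t0=3.05,marks=()):
    I=.0155*If;w=0;th=0;t=t0;dt=.0025;out=[]
    tr=[(t,th,w)]
    for d,wc in H:
        for k in range(int(round(d/dt))):
            T=.02*(wc-w)
            if w<=1e-6 and abs(T)<Tf: a=0
            else: a=(T-.003*w-Tf*np.sign(w if abs(w)>1e-6 else T))/I
            w+=a*dt;th+=w*dt;t+=dt;tr.append((t,th,w))
    return np.array(tr)
E
python3 -c "
from sim import *
for If in(.75,1,1.4):
  for Tf in (.008,.0115,.0155,.02,.026):
    r=sim(H,If,Tf);print(If,Tf,np.degrees(np.interp(5.25,r[:,0],r[:,1])).round(0),r[-1,2].round(2))"
```

```text
0.75 0.008 145.0 1.62
0.75 0.0115 131.0 1.47
0.75 0.0155 115.0 1.3
0.75 0.02 98.0 1.11
0.75 0.026 76.0 0.85
1 0.008 130.0 1.59
1 0.0115 118.0 1.45
1 0.0155 103.0 1.28
1 0.02 88.0 1.09
1 0.026 68.0 0.84
1.4 0.008 111.0 1.49
1.4 0.0115 100.0 1.36
1.4 0.0155 88.0 1.2
1.4 0.02 75.0 1.03
1.4 0.026 58.0 0.8
```

send_rows(
  steps=[
    {"tx": 0.001, "ty": 0.07, "tz": -0.045, "rx": 0, "ry": 0, "rz": 0, "fingers": -1},
    {"tx": 0.001, "ty": 0.058, "tz": -0.059, "rx": 0, "ry": 0, "rz": 0, "fingers": -1},
    {"tx": 0.001, "ty": 0.042, "tz": -0.072, "rx": 0, "ry": 0, "rz": 0, "fingers": -1},
    {"tx": 0, "ty": 0.023, "tz": -0.08, "rx": 0, "ry": 0, "rz": 0, "fingers": -1},
    {"tx": 0, "ty": 0.002, "tz": -0.083, "rx": 0, "ry": 0, "rz": 0, "fingers": -1},
    {"tx": 0, "ty": -0.018, "tz": -0.081, "rx": 0, "ry": 0, "rz": 0, "fingers": -1},
    {"tx": 0, "ty": -0.038, "tz": -0.074, "rx": 0, "ry": 0, "rz": 0, "fingers": -1},
    {"tx": 0, "ty": -0.055, "tz": -0.062, "rx": 0, "ry": 0, "rz": 0, "fingers": -1},
    {"tx": 0, "ty": -0.069, "tz": -0.047, "rx": 0, "ry": 0, "rz": 0, "fingers": -1},
  ],
  squeeze=25,
)

```text
time: 6.2
tcp_pos: [0.5406, 0.0364, 0.0996]
orientation: [-1.266, 1.548, -2.404]
ft_force: [2.7, -21.4, 3.0]
opening: 0.293
```

```bash
python3 -c "
from plan import *
plan([2.5]*9)"; python3 look.py a2;python3 ang.py a2; python3 -c "
from plan import *
plan([2.6]*9)"
```

```text
fit c [ 0.5459 -0.0142] res mm [-0.2 -0.3 -0.2 -0.  -0.   0.3]
t 6.2 p [0.5406 0.0364 0.0996] r 0.0508 phi 96.1 F [  2.7 -21.4   3. ] open 0.293 tiltx [-0.017 -0.015 -1.   ]
{"tx":0.003,"ty":-0.083,"tz":-0.012}
{"tx":0.003,"ty":-0.083,"tz":0.004}
{"tx":0.003,"ty":-0.079,"tz":0.024}
{"tx":0.002,"ty":-0.071,"tz":0.043}
{"tx":0.002,"ty":-0.058,"tz":0.060}
{"tx":0.001,"ty":-0.041,"tz":0.072}
{"tx":0.001,"ty":-0.022,"tz":0.080}
{"tx":0.001,"ty":-0.002,"tz":0.083}
{"tx":0.000,"ty":0.019,"tz":0.081}
rot [-0.      0.0005  0.0015] end phi 224.97790883755684
t 6.2
a2 6.2 [(np.float64(0.0107), np.float64(-126.3), 1674, 414, 313), (np.float64(0.0988), np.float64(113.0), 3006, 230, 294), (np.float64(0.0947), np.float64(27.8), 6919, 411, 121)]
fit c [ 0.5459 -0.0141] res mm [-0.2 -0.3 -0.2  0.   0.   0.3  0.1]
t 6.25 p [0.5384 0.0359 0.0995] r 0.0506 phi 98.6 F [ -1.9 -15.6   4.7] open 0.291 tiltx [-0.019 -0.017 -1.   ]
{"tx":0.003,"ty":-0.086,"tz":-0.009}
{"tx":0.003,"ty":-0.086,"tz":0.009}
{"tx":0.003,"ty":-0.081,"tz":0.031}
{"tx":0.002,"ty":-0.070,"tz":0.051}
{"tx":0.002,"ty":-0.054,"tz":0.067}
{"tx":0.001,"ty":-0.035,"tz":0.079}
{"tx":0.001,"ty":-0.014,"tz":0.085}
{"tx":0.000,"ty":0.008,"tz":0.086}
{"tx":-0.000,"ty":0.030,"tz":0.081}
rot [-0.      0.0005  0.0017] end phi 232.68186495626156
```

View pics/a2.png

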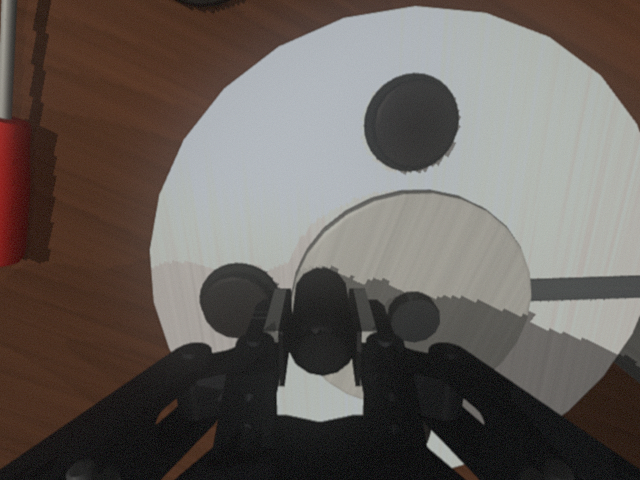

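```bash
cat > fitp.py <<'E'
from sim import *
import json
# crank log segments appended: (dur, avg w)
H=H+[(.1,2.66)]*9+[(.05,.87)]
H=H+[tuple(x) for x in json.load(open('H.json'))] 
M=[(5.25,98.),(6.2,170.3)]+[tuple(x) for x in json.load(open('M.json'))]
from scipy.optimize import least_squares
def f(x):
    r=sim(H,*x);return [(np.degrees(np.interp(t,r[:,0],r[:,1]))-a)/2 for t,a in M]+[(x[0]-1.05)/.2,(x[1]-.0155)/.005]
s=least_squares(f,[1.,.0155],x_scale=[.1,.002],bounds=([.7,.006],[1.45,.028]))
r=sim(H,*s.x);print('If,Tf',s.x,'res',np.round(s.fun,2),'w now',r[-1,2],'th',np.degrees(r[-1,1]),'strip',(127+np.degrees(r[-1,1]))%360,'t',r[-1,0])
def steady(w):return w+(s.x[1]+.003*w)/.02
print('crank for 1.5:',steady(1.5)); 
i=r[:,0]>r[-1,0]-1.5;print('last 1.5 s w',r[i,2][::60].round(2))
E
echo '[]'>H.json; echo '[]'>M.json; python3 fitp.py
```

```text
If,Tf [0.98124126 0.01744932] res [-0.44  0.29 -0.34  0.39] w now 1.3567959326049872 th 174.912094638864 strip 301.912094638864 t 6.250000000000331
crank for 1.5: 2.597466107629399
last 1.5 s w [1.21 1.24 1.27 1.29 1.23 1.29 1.35 1.39 1.42 1.45]
```

send_rows(
  steps=[
    {"tx": 0.003, "ty": -0.086, "tz": -0.009, "rx": 0, "ry": 0.0005, "rz": 0.0017, "fingers": -1},
    {"tx": 0.003, "ty": -0.086, "tz": 0.009, "rx": 0, "ry": 0.0005, "rz": 0.0017, "fingers": -1},
    {"tx": 0.003, "ty": -0.081, "tz": 0.031, "rx": 0, "ry": 0.0005, "rz": 0.0017, "fingers": -1},
    {"tx": 0.002, "ty": -0.07, "tz": 0.051, "rx": 0, "ry": 0.0005, "rz": 0.0017, "fingers": -1},
    {"tx": 0.001, "ty": -0.054, "tz": 0.067, "rx": 0, "ry": 0.0005, "rz": 0.0017, "fingers": -1},
    {"tx": 0.001, "ty": -0.035, "tz": 0.079, "rx": 0, "ry": 0.0005, "rz": 0.0017, "fingers": -1},
    {"tx": 0, "ty": -0.014, "tz": 0.085, "rx": 0, "ry": 0.0005, "rz": 0.0017, "fingers": -1},
    {"tx": 0, "ty": 0.008, "tz": 0.086, "rx": 0, "ry": 0.0005, "rz": 0.0017, "fingers": -1},
  ],
  squeeze=25,
)

```text
time: 7.05
tcp_pos: [0.5061, -0.0444, 0.0997]
orientation: [0.831, 1.566, -0.303]
ft_force: [4.9, 5.4, -1.9]
opening: 0.294
```

```bash
python3 -c "
from plan import *
plan([2.6]*9)"
```

```text
fit c [ 0.5461 -0.0141] res mm [-0.3 -0.4 -0.1 -0.  -0.   0.2  0.  -0.3]
t 7.05 p [ 0.5061 -0.0444  0.0997] r 0.0502 phi -142.9 F [ 4.9  5.4 -1.9] open 0.294 tiltx [ 0.005 -0.002 -1.   ]
{"tx":0.002,"ty":0.030,"tz":0.081}
{"tx":0.002,"ty":0.049,"tz":0.071}
{"tx":0.002,"ty":0.066,"tz":0.056}
{"tx":0.000,"ty":0.078,"tz":0.038}
{"tx":0.000,"ty":0.085,"tz":0.016}
{"tx":0.000,"ty":0.086,"tz":-0.006}
{"tx":0.000,"ty":0.082,"tz":-0.028}
{"tx":0.000,"ty":0.072,"tz":-0.048}
{"tx":-0.000,"ty":0.057,"tz":-0.065}
rot [ 0.      0.0002 -0.0003] end phi -8.793235995604306
```

send_rows(
  steps=[
    {"tx": 0.002, "ty": 0.03, "tz": 0.081, "rx": 0, "ry": 0.0002, "rz": -0.0003, "fingers": -1},
    {"tx": 0.002, "ty": 0.049, "tz": 0.071, "rx": 0, "ry": 0.0002, "rz": -0.0003, "fingers": -1},
    {"tx": 0.002, "ty": 0.066, "tz": 0.056, "rx": 0, "ry": 0.0002, "rz": -0.0003, "fingers": -1},
    {"tx": 0, "ty": 0.078, "tz": 0.038, "rx": 0, "ry": 0.0002, "rz": -0.0003, "fingers": -1},
    {"tx": 0, "ty": 0.085, "tz": 0.016, "rx": 0, "ry": 0.0002, "rz": -0.0003, "fingers": -1},
    {"tx": 0, "ty": 0.086, "tz": -0.006, "rx": 0, "ry": 0.0002, "rz": -0.0003, "fingers": -1},
    {"tx": 0, "ty": 0.082, "tz": -0.028, "rx": 0, "ry": 0.0002, "rz": -0.0003, "fingers": -1},
    {"tx": 0, "ty": 0.072, "tz": -0.048, "rx": 0, "ry": 0.0002, "rz": -0.0003, "fingers": -1},
    {"tx": 0, "ty": 0.057, "tz": -0.065, "rx": 0, "ry": 0.0002, "rz": -0.0003, "fingers": -1},
  ],
  squeeze=25,
)

```text
time: 7.95
tcp_pos: [0.5966, -0.0195, 0.0995]
orientation: [-2.68, 1.548, 2.469]
ft_force: [-10.0, 1.3, 11.0]
opening: 0.296
```

```bash
python3 -c "
from plan import *
plan([2.6]*9)"; python3 look.py a3;python3 ang.py a3; python3 -c "
from plan import *
plan([2.6]*9)"
```

```text
fit c [ 0.5462 -0.014 ] res mm [-0.5  0.1 -0.1 -0.1  0.2  0.  -0.2  0.2]
t 7.95 p [ 0.5966 -0.0195  0.0995] r 0.0507 phi -6.2 F [-10.    1.3  11. ] open 0.296 tiltx [-0.018  0.014 -1.   ]
{"tx":0.002,"ty":0.031,"tz":-0.081}
{"tx":0.003,"ty":0.013,"tz":-0.085}
{"tx":0.003,"ty":-0.009,"tz":-0.086}
{"tx":0.002,"ty":-0.031,"tz":-0.081}
{"tx":0.002,"ty":-0.051,"tz":-0.070}
{"tx":0.002,"ty":-0.067,"tz":-0.055}
{"tx":0.002,"ty":-0.079,"tz":-0.036}
{"tx":0.001,"ty":-0.085,"tz":-0.014}
{"tx":0.001,"ty":-0.086,"tz":0.008}
rot [-0.     -0.0014  0.0007] end phi 127.8813247656779
t 7.95
a3 7.95 [(np.float64(0.0946), np.float64(-5.1), 5607, 365, 205)]
fit c [ 0.5463 -0.0139] res mm [ 0.2 -0.  -0.1  0.1 -0.1 -0.1  0.1  0. ]
t 8.0 p [ 0.5966 -0.0178  0.0995] r 0.0505 phi -4.4 F [-6.6  2.8 12. ] open 0.295 tiltx [-0.018  0.015 -1.   ]
{"tx":0.003,"ty":0.029,"tz":-0.082}
{"tx":0.003,"ty":0.011,"tz":-0.086}
{"tx":0.003,"ty":-0.012,"tz":-0.086}
{"tx":0.002,"ty":-0.033,"tz":-0.080}
{"tx":0.002,"ty":-0.053,"tz":-0.068}
{"tx":0.002,"ty":-0.069,"tz":-0.053}
{"tx":0.001,"ty":-0.080,"tz":-0.033}
{"tx":0.001,"ty":-0.086,"tz":-0.012}
{"tx":0.001,"ty":-0.086,"tz":0.011}
rot [-0.     -0.0015  0.0007] end phi 129.6565875964131
```

View pics/a3.png

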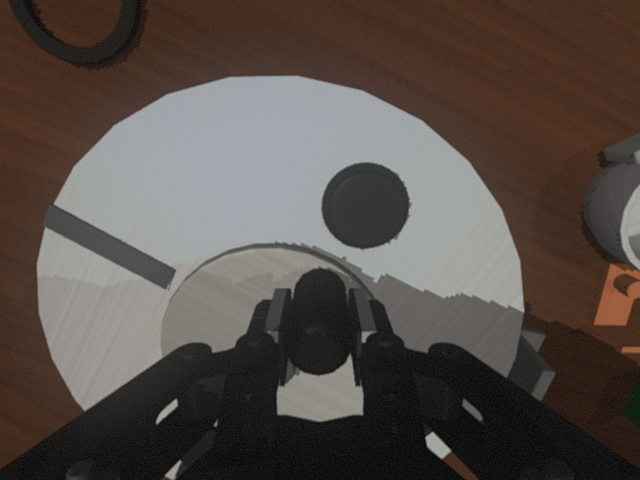

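```bash
python3 - <<'E'
import json
json.dump([(.1,2.585)]*8+[(.1,2.65)]*9+[(.05,.63)],open('H.json','w'));json.dump([(7.95,317.7)],open('M.json','w'))
E
python3 fitp.py
```

```text
If,Tf [0.99966943 0.01725144] res [-0.48  0.39 -0.04 -0.25  0.35] w now 1.4047782999740042 th 321.8019403438018 strip 88.80194034380179 t 8.000000000000604
crank for 1.5: 2.5875719025342994
last 1.5 s w [1.41 1.42 1.44 1.45 1.46 1.48 1.5  1.51 1.52 1.52]
```

send_rows(
  steps=[
    {"tx": 0.003, "ty": 0.029, "tz": -0.082, "rx": 0, "ry": -0.0015, "rz": 0.0007, "fingers": -1},
    {"tx": 0.003, "ty": 0.011, "tz": -0.086, "rx": 0, "ry": -0.0015, "rz": 0.0007, "fingers": -1},
    {"tx": 0.003, "ty": -0.012, "tz": -0.086, "rx": 0, "ry": -0.0015, "rz": 0.0007, "fingers": -1},
    {"tx": 0.002, "ty": -0.033, "tz": -0.08, "rx": 0, "ry": -0.0015, "rz": 0.0007, "fingers": -1},
    {"tx": 0.001, "ty": -0.053, "tz": -0.068, "rx": 0, "ry": -0.0015, "rz": 0.0007, "fingers": -1},
    {"tx": 0.001, "ty": -0.069, "tz": -0.053, "rx": 0, "ry": -0.0015, "rz": 0.0007, "fingers": -1},
    {"tx": 0, "ty": -0.08, "tz": -0.033, "rx": 0, "ry": -0.0015, "rz": 0.0007, "fingers": -1},
    {"tx": 0, "ty": -0.086, "tz": -0.012, "rx": 0, "ry": -0.0015, "rz": 0.0007, "fingers": -1},
  ],
  squeeze=25,
)

```text
time: 8.8
tcp_pos: [0.5291, 0.0328, 0.0997]
orientation: [-1.423, 1.569, -2.555]
ft_force: [-1.2, 3.2, 5.7]
opening: 0.293
```

```bash
python3 -c "
from plan import *
plan([2.6]*9)"
```

```text
fit c [ 0.5463 -0.014 ] res mm [-0.2 -0.2  0.2  0.  -0.1  0.1 -0.  -0.6]
t 8.8 p [0.5291 0.0328 0.0997] r 0.0499 phi 110.2 F [-1.2  3.2  5.7] open 0.293 tiltx [-0.002 -0.001 -1.   ]
{"tx":0.002,"ty":-0.086,"tz":0.003}
{"tx":0.002,"ty":-0.082,"tz":0.026}
{"tx":0.002,"ty":-0.073,"tz":0.046}
{"tx":0.000,"ty":-0.059,"tz":0.063}
{"tx":0.000,"ty":-0.040,"tz":0.076}
{"tx":0.000,"ty":-0.019,"tz":0.084}
{"tx":0.000,"ty":0.003,"tz":0.086}
{"tx":-0.000,"ty":0.025,"tz":0.083}
{"tx":-0.000,"ty":0.045,"tz":0.074}
rot [-0.      0.      0.0002] end phi 244.29299526418555
```

send_rows(
  steps=[
    {"tx": 0.002, "ty": -0.087, "tz": 0.003, "rx": 0, "ry": 0, "rz": 0.0002, "fingers": -1},
    {"tx": 0.002, "ty": -0.082, "tz": 0.026, "rx": 0, "ry": 0, "rz": 0.0002, "fingers": -1},
    {"tx": 0.002, "ty": -0.073, "tz": 0.046, "rx": 0, "ry": 0, "rz": 0.0002, "fingers": -1},
    {"tx": 0, "ty": -0.059, "tz": 0.063, "rx": 0, "ry": 0, "rz": 0.0002, "fingers": -1},
    {"tx": 0, "ty": -0.04, "tz": 0.076, "rx": 0, "ry": 0, "rz": 0.0002, "fingers": -1},
    {"tx": 0, "ty": -0.019, "tz": 0.084, "rx": 0, "ry": 0, "rz": 0.0002, "fingers": -1},
    {"tx": 0, "ty": 0.003, "tz": 0.086, "rx": 0, "ry": 0, "rz": 0.0002, "fingers": -1},
    {"tx": 0, "ty": 0.025, "tz": 0.083, "rx": 0, "ry": 0, "rz": 0.0002, "fingers": -1},
    {"tx": 0, "ty": 0.045, "tz": 0.074, "rx": 0, "ry": 0, "rz": 0.0002, "fingers": -1},
  ],
  squeeze=25,
)

```text
time: 9.7
tcp_pos: [0.5297, -0.0622, 0.0997]
orientation: [1.956, 1.561, 0.827]
ft_force: [7.5, 20.5, 0.8]
opening: 0.292
```

```bash
python3 -c "
from plan import *
plan([2.65]*9)"
```

```text
fit c [ 0.5463 -0.0142] res mm [-0.3  0.3  0.2 -0.2  0.1 -0.  -0.5  0.3]
t 9.7 p [ 0.5297 -0.0622  0.0997] r 0.0508 phi -109.1 F [ 7.5 20.5  0.8] open 0.292 tiltx [ 0.007  0.008 -1.   ]
{"tx":0.002,"ty":0.074,"tz":0.049}
{"tx":0.002,"ty":0.082,"tz":0.032}
{"tx":0.002,"ty":0.088,"tz":0.010}
{"tx":0.001,"ty":0.087,"tz":-0.013}
{"tx":0.001,"ty":0.080,"tz":-0.036}
{"tx":0.001,"ty":0.068,"tz":-0.056}
{"tx":0.001,"ty":0.051,"tz":-0.072}
{"tx":0.001,"ty":0.031,"tz":-0.082}
{"tx":0.000,"ty":0.008,"tz":-0.088}
rot [ 0.     -0.0003 -0.0007] end phi 27.567672112734513
```

send_rows(
  steps=[
    {"tx": 0.002, "ty": 0.073, "tz": 0.048, "rx": 0, "ry": -0.0003, "rz": -0.0007, "fingers": -1},
    {"tx": 0.002, "ty": 0.081, "tz": 0.031, "rx": 0, "ry": -0.0003, "rz": -0.0007, "fingers": -1},
    {"tx": 0.002, "ty": 0.086, "tz": 0.01, "rx": 0, "ry": -0.0003, "rz": -0.0007, "fingers": -1},
    {"tx": 0.001, "ty": 0.085, "tz": -0.013, "rx": 0, "ry": -0.0003, "rz": -0.0007, "fingers": -1},
    {"tx": 0, "ty": 0.079, "tz": -0.035, "rx": 0, "ry": -0.0003, "rz": -0.0007, "fingers": -1},
    {"tx": 0, "ty": 0.067, "tz": -0.055, "rx": 0, "ry": -0.0003, "rz": -0.0007, "fingers": -1},
    {"tx": 0, "ty": 0.05, "tz": -0.071, "rx": 0, "ry": -0.0003, "rz": -0.0007, "fingers": -1},
    {"tx": 0, "ty": 0.031, "tz": -0.081, "rx": 0, "ry": -0.0003, "rz": -0.0007, "fingers": -1},
  ],
  squeeze=25,
)

```text
time: 10.5
tcp_pos: [0.5959, -0.0071, 0.0997]
orientation: [-2.72, 1.558, 2.431]
ft_force: [0.3, -0.1, 4.9]
opening: 0.296
```

```bash
python3 -c "
from plan import *
plan([2.6]*1)"; python3 look.py a4;python3 ang.py a4; python3 -c "
from plan import *
plan([2.6]*9)"
```

```text
fit c [ 0.5462 -0.0142] res mm [ 0.4  0.2 -0.3  0.1  0.  -0.5  0.3 -0.3]
t 10.5 p [ 0.5959 -0.0071  0.0997] r 0.0502 phi 8.2 F [ 0.3 -0.1  4.9] open 0.296 tiltx [-0.009  0.008 -1.   ]
{"tx":0.002,"ty":0.013,"tz":-0.086}
rot [ 0.     -0.0073  0.0033] end phi 23.09832435100199
t 10.5
a4 10.5 [(np.float64(0.0969), np.float64(117.7), 1747, 135, 354), (np.float64(0.0992), np.float64(-53.0), 2102, 467, 319), (np.float64(0.0953), np.float64(34.9), 5714, 262, 191)]
fit c [ 0.5462 -0.0143] res mm [ 0.3 -0.4  0.2  0.1 -0.4  0.1 -0.3 -0.4]
t 10.55 p [ 0.5955 -0.0052  0.0997] r 0.0501 phi 10.5 F [0.8 3.1 5.2] open 0.29 tiltx [-0.01   0.009 -1.   ]
{"tx":0.002,"ty":0.010,"tz":-0.086}
{"tx":0.003,"ty":-0.012,"tz":-0.086}
{"tx":0.003,"ty":-0.033,"tz":-0.080}
{"tx":0.001,"ty":-0.053,"tz":-0.069}
{"tx":0.001,"ty":-0.068,"tz":-0.053}
{"tx":0.001,"ty":-0.080,"tz":-0.033}
{"tx":0.001,"ty":-0.086,"tz":-0.012}
{"tx":0.000,"ty":-0.086,"tz":0.011}
{"tx":-0.000,"ty":-0.080,"tz":0.032}
rot [ 0.     -0.0009  0.0004] end phi 144.56110990829325
```

View pics/a4.png

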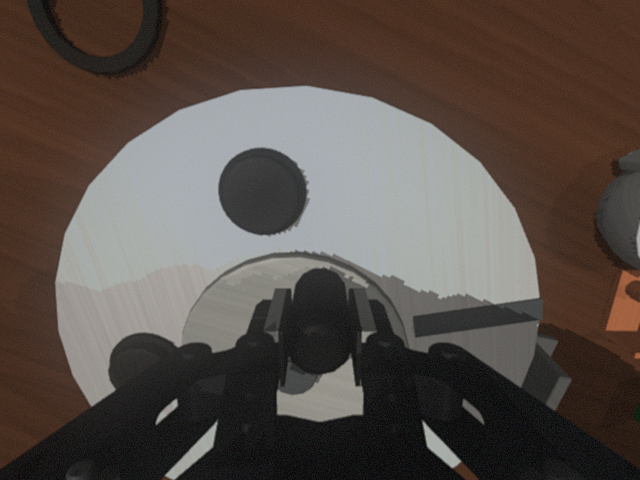

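```bash
python3 - <<'E'
import json
H=json.load(open('H.json'))+[(.1,2.5)]*8+[(.1,2.73)]*9+[(.1,2.56)]*8+[(.05,.8)]
json.dump(H,open('H.json','w'));json.dump([(7.95,317.7),(10.5,537.6)],open('M.json','w'))
E
python3 fitp.py
```

```text
If,Tf [1.03302951 0.01697426] res [-0.69  0.33  0.39 -0.2  -0.08  0.29] w now 1.408784767031714 th 541.3741203016344 strip 308.37412030163443 t 10.550000000000097
crank for 1.5: 2.5737130353951923
last 1.5 s w [1.49 1.52 1.54 1.56 1.58 1.57 1.55 1.54 1.53 1.52 1.41]
```

send_rows(
  steps=[
    {"tx": 0.002, "ty": 0.01, "tz": -0.086, "rx": 0, "ry": -0.0009, "rz": 0.0004, "fingers": -1},
    {"tx": 0.002, "ty": -0.012, "tz": -0.086, "rx": 0, "ry": -0.0009, "rz": 0.0004, "fingers": -1},
    {"tx": 0.002, "ty": -0.033, "tz": -0.08, "rx": 0, "ry": -0.0009, "rz": 0.0004, "fingers": -1},
    {"tx": 0.001, "ty": -0.053, "tz": -0.069, "rx": 0, "ry": -0.0009, "rz": 0.0004, "fingers": -1},
    {"tx": 0, "ty": -0.068, "tz": -0.053, "rx": 0, "ry": -0.0009, "rz": 0.0004, "fingers": -1},
    {"tx": 0, "ty": -0.08, "tz": -0.033, "rx": 0, "ry": -0.0009, "rz": 0.0004, "fingers": -1},
    {"tx": 0, "ty": -0.086, "tz": -0.012, "rx": 0, "ry": -0.0009, "rz": 0.0004, "fingers": -1},
    {"tx": 0, "ty": -0.086, "tz": 0.011, "rx": 0, "ry": -0.0009, "rz": 0.0004, "fingers": -1},
  ],
  squeeze=25,
)

```text
time: 11.35
tcp_pos: [0.5135, 0.024, 0.0997]
orientation: [0.695, 1.569, -0.437]
ft_force: [4.3, -5.8, 2.3]
opening: 0.292
```

```bash
python3 -c "
from plan import *
plan([2.6]*9)"
```

```text
fit c [ 0.5462 -0.0145] res mm [-0.5  0.1  0.  -0.2 -0.  -0.3 -0.4 -0. ]
t 11.35 p [0.5135 0.024  0.0997] r 0.0505 phi 130.3 F [ 4.3 -5.8  2.3] open 0.292 tiltx [ 0.002 -0.001 -1.   ]
{"tx":0.001,"ty":-0.079,"tz":0.036}
{"tx":0.002,"ty":-0.069,"tz":0.053}
{"tx":0.002,"ty":-0.053,"tz":0.068}
{"tx":0.000,"ty":-0.033,"tz":0.080}
{"tx":0.000,"ty":-0.012,"tz":0.086}
{"tx":0.000,"ty":0.011,"tz":0.086}
{"tx":0.000,"ty":0.032,"tz":0.080}
{"tx":0.000,"ty":0.052,"tz":0.069}
{"tx":0.000,"ty":0.068,"tz":0.053}
rot [-0.      0.0001 -0.0001] end phi 264.3907824222348
```

send_rows(
  steps=[
    {"tx": 0.002, "ty": -0.079, "tz": 0.036, "rx": 0, "ry": 0, "rz": 0, "fingers": -1},
    {"tx": 0.002, "ty": -0.069, "tz": 0.053, "rx": 0, "ry": 0, "rz": 0, "fingers": -1},
    {"tx": 0.001, "ty": -0.053, "tz": 0.068, "rx": 0, "ry": 0, "rz": 0, "fingers": -1},
    {"tx": 0, "ty": -0.033, "tz": 0.08, "rx": 0, "ry": 0, "rz": 0, "fingers": -1},
    {"tx": 0, "ty": -0.012, "tz": 0.086, "rx": 0, "ry": 0, "rz": 0, "fingers": -1},
    {"tx": 0, "ty": 0.011, "tz": 0.086, "rx": 0, "ry": 0, "rz": 0, "fingers": -1},
    {"tx": 0, "ty": 0.032, "tz": 0.08, "rx": 0, "ry": 0, "rz": 0, "fingers": -1},
    {"tx": 0, "ty": 0.052, "tz": 0.069, "rx": 0, "ry": 0, "rz": 0, "fingers": -1},
  ],
  squeeze=25,
)

```text
time: 12.15
tcp_pos: [0.5333, -0.0633, 0.0997]
orientation: [1.928, 1.549, 0.798]
ft_force: [4.3, 19.3, 4.2]
opening: 0.29
```

```bash
python3 -c "
from plan import *
plan([2.6]*9)"
```

```text
fit c [ 0.5461 -0.0146] res mm [ 0.2  0.1 -0.2 -0.1 -0.2 -0.3 -0.  -0.1]
t 12.15 p [ 0.5333 -0.0633  0.0997] r 0.0504 phi -104.7 F [ 4.3 19.3  4.2] open 0.29 tiltx [ 0.015  0.016 -1.   ]
{"tx":0.003,"ty":0.074,"tz":0.045}
{"tx":0.003,"ty":0.082,"tz":0.026}
{"tx":0.003,"ty":0.086,"tz":0.004}
{"tx":0.002,"ty":0.084,"tz":-0.018}
{"tx":0.002,"ty":0.077,"tz":-0.039}
{"tx":0.002,"ty":0.064,"tz":-0.058}
{"tx":0.002,"ty":0.047,"tz":-0.072}
{"tx":0.001,"ty":0.027,"tz":-0.082}
{"tx":0.001,"ty":0.005,"tz":-0.086}
rot [ 0.     -0.0005 -0.0015] end phi 29.351526224030927
```

send_rows(
  steps=[
    {"tx": 0.003, "ty": 0.071, "tz": 0.044, "rx": 0, "ry": -0.0006, "rz": -0.0016, "fingers": -1},
    {"tx": 0.003, "ty": 0.079, "tz": 0.027, "rx": 0, "ry": -0.0006, "rz": -0.0016, "fingers": -1},
    {"tx": 0.003, "ty": 0.083, "tz": 0.005, "rx": 0, "ry": -0.0006, "rz": -0.0016, "fingers": -1},
    {"tx": 0.001, "ty": 0.082, "tz": -0.016, "rx": 0, "ry": -0.0006, "rz": -0.0016, "fingers": -1},
    {"tx": 0.001, "ty": 0.076, "tz": -0.036, "rx": 0, "ry": -0.0006, "rz": -0.0016, "fingers": -1},
    {"tx": 0, "ty": 0.064, "tz": -0.055, "rx": 0, "ry": -0.0006, "rz": -0.0016, "fingers": -1},
    {"tx": 0, "ty": 0.048, "tz": -0.069, "rx": 0, "ry": -0.0006, "rz": -0.0016, "fingers": -1},
    {"tx": 0, "ty": 0.029, "tz": -0.079, "rx": 0, "ry": -0.0006, "rz": -0.0016, "fingers": -1},
  ],
  squeeze=25,
)

```text
time: 12.95
tcp_pos: [0.5957, -0.0072, 0.0997]
orientation: [2.97, 1.563, 1.835]
ft_force: [3.0, -0.4, 1.9]
opening: 0.292
```

```bash
python3 -c "
from plan import *
plan([2.6]*1)"; python3 look.py a5;python3 ang.py a5; python3 -c "
from plan import *
plan([2.6]*9)"
```

```text
fit c [ 0.546  -0.0146] res mm [ 0.2 -0.2 -0.2 -0.1 -0.2 -0.1 -0.2 -0.3]
t 12.95 p [ 0.5957 -0.0072  0.0997] r 0.0502 phi 8.5 F [ 3.  -0.4  1.9] open 0.292 tiltx [-0.002  0.007 -1.   ]
{"tx":0.002,"ty":0.012,"tz":-0.086}
rot [-0.     -0.0049 -0.0008] end phi 23.40303187592398
t 12.95
a5 12.95 [(np.float64(0.0946), np.float64(71.2), 5189, 167, 243), (np.float64(0.094), np.float64(-16.0), 5212, 411, 234)]
fit c [ 0.5459 -0.0146] res mm [-0.2 -0.2  0.1 -0.  -0.2 -0.2 -0.1 -0.2]
t 13.0 p [ 0.5953 -0.0052  0.0997] r 0.0503 phi 10.8 F [5.9 4.2 1. ] open 0.289 tiltx [-0.003  0.009 -1.   ]
{"tx":0.002,"ty":0.008,"tz":-0.086}
{"tx":0.002,"ty":-0.012,"tz":-0.086}
{"tx":0.002,"ty":-0.034,"tz":-0.080}
{"tx":0.001,"ty":-0.053,"tz":-0.068}
{"tx":0.000,"ty":-0.069,"tz":-0.052}
{"tx":0.000,"ty":-0.080,"tz":-0.033}
{"tx":-0.000,"ty":-0.086,"tz":-0.011}
{"tx":-0.000,"ty":-0.086,"tz":0.011}
{"tx":-0.000,"ty":-0.080,"tz":0.033}
rot [ 0.     -0.0006 -0.0001] end phi 144.87999799295187
```

View pics/a5.png

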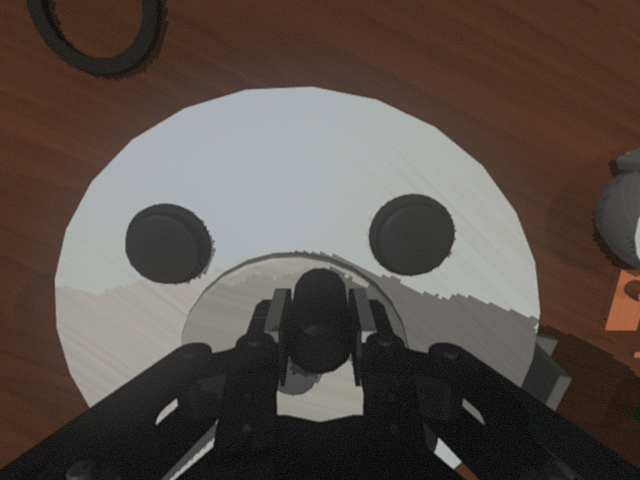

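```bash
python3 - <<'E'
import json
H=json.load(open('H.json'))+[(.1,2.61)]*8+[(.1,2.73)]*8+[(.1,2.47)]*8+[(.05,.8)]
json.dump(H,open('H.json','w'));json.dump([(7.95,317.7),(10.5,537.6),(12.95,755.4)],open('M.json','w'))
E
python3 fitp.py
cat > fut.py <<'E'
from fitp import *
def fut(F):
  for x in(s.x,[s.x[0],s.x[1]-.003],[s.x[0],s.x[1]+.003]):
    q=sim(H+F,*x);n=len(r)-1
    off=np.degrees(r[-1,1])-np.degrees(q[n,1])
    print('Tf %.4f end strip %.1f w %.2f'%(x[1],127+np.degrees(q[-1,1])+off-720,q[-1,2]), 'crank turn',np.degrees(sum(a*b for a,b in F)))
E
python3 - <<'E'
from fut import *
for n in (6,7,8): fut([(.1,2.55)]*n+[(.1,1.8),(.1,1.)]+[(.1,0)]*12)
fut([(.1,2.55)]*8); fut([(.1,2.55)]*5+[(.1,2.1),(.1,1.7),(.1,1.3)])
E
```

```text
If,Tf [1.08563889 0.01662385] res [-1.16 -0.01  0.62  1.09 -0.89  0.18  0.22] w now 1.3845784450302312 th 757.7197927679902 strip 164.71979276799016 t 12.99999999999961
crank for 1.5: 2.55619248507933
last 1.5 s w [1.53 1.56 1.57 1.59 1.6  1.58 1.55 1.53 1.51 1.49 1.38]
If,Tf [1.08563889 0.01662385] res [-1.16 -0.01  0.62  1.09 -0.89  0.18  0.22] w now 1.3845784450302312 th 757.7197927679902 strip 164.71979276799016 t 12.99999999999961
crank for 1.5: 2.55619248507933
last 1.5 s w [1.53 1.56 1.57 1.59 1.6  1.58 1.55 1.53 1.51 1.49 1.38]
Tf 0.0166 end strip 249.8 w -0.00 crank turn 103.705360918679
Tf 0.0136 end strip 261.7 w -0.00 crank turn 103.705360918679
Tf 0.0196 end strip 238.9 w -0.00 crank turn 103.705360918679
Tf 0.0166 end strip 258.3 w -0.00 crank turn 118.31578469451499
Tf 0.0136 end strip 270.9 w -0.00 crank turn 118.31578469451499
Tf 0.0196 end strip 246.7 w -0.00 crank turn 118.31578469451499
Tf 0.0166 end strip 266.7 w -0.00 crank turn 132.926208470351
Tf 0.0136 end strip 280.2 w -0.00 crank turn 132.926208470351
Tf 0.0196 end strip 254.4 w -0.00 crank turn 132.926208470351
Tf 0.0166 end strip 230.2 w 1.46 crank turn 116.88339020668793
Tf 0.0136 end strip 236.1 w 1.59 crank turn 116.88339020668793
Tf 0.0196 end strip 224.2 w 1.33 crank turn 116.88339020668793
Tf 0.0166 end strip 228.3 w 1.20 crank turn 102.27296643085195
Tf 0.0136 end strip 234.3 w 1.33 crank turn 102.27296643085195
Tf 0.0196 end strip 222.3 w 1.07 crank turn 102.27296643085195
```

send_rows(
  steps=[
    {"tx": 0.002, "ty": 0.008, "tz": -0.085, "rx": 0, "ry": -0.0006, "rz": 0, "fingers": -1},
    {"tx": 0.002, "ty": -0.012, "tz": -0.084, "rx": 0, "ry": -0.0006, "rz": 0, "fingers": -1},
    {"tx": 0.002, "ty": -0.034, "tz": -0.079, "rx": 0, "ry": -0.0006, "rz": 0, "fingers": -1},
    {"tx": 0.001, "ty": -0.053, "tz": -0.067, "rx": 0, "ry": -0.0006, "rz": 0, "fingers": -1},
    {"tx": 0, "ty": -0.068, "tz": -0.052, "rx": 0, "ry": -0.0006, "rz": 0, "fingers": -1},
    {"tx": 0, "ty": -0.079, "tz": -0.033, "rx": 0, "ry": -0.0006, "rz": 0, "fingers": -1},
    {"tx": 0, "ty": -0.085, "tz": -0.011, "rx": 0, "ry": -0.0006, "rz": 0, "fingers": -1},
    {"tx": 0, "ty": -0.085, "tz": 0.011, "rx": 0, "ry": -0.0006, "rz": 0, "fingers": -1},
  ],
  squeeze=25,
)

```text
time: 13.8
tcp_pos: [0.51, 0.0214, 0.0998]
orientation: [-0.333, 1.559, -1.468]
ft_force: [13.2, -12.4, -6.5]
opening: 0.291
```

```bash
python3 -c "
from plan import *
plan([2.4,1.6,0.8,0.3,0,0,0,0])"
```

```text
fit c [ 0.5458 -0.0144] res mm [-0.1  0.1  0.  -0.3 -0.1 -0.1 -0.2  0.1]
t 13.8 p [0.51   0.0214 0.0998] r 0.0506 phi 135.0 F [ 13.2 -12.4  -6.5] open 0.291 tiltx [ 0.001 -0.012 -1.   ]
{"tx":0.002,"ty":-0.070,"tz":0.040}
{"tx":0.002,"ty":-0.042,"tz":0.033}
{"tx":0.002,"ty":-0.019,"tz":0.019}
{"tx":0.000,"ty":-0.007,"tz":0.007}
{"tx":0.000,"ty":0.000,"tz":0.000}
{"tx":0.000,"ty":0.000,"tz":0.000}
{"tx":0.000,"ty":0.000,"tz":0.000}
{"tx":0.000,"ty":0.000,"tz":0.000}
rot [-0.      0.0009  0.0003] end phi 164.18389425357302
```

send_rows(
  steps=[
    {"tx": 0.002, "ty": -0.07, "tz": 0.04, "rx": 0, "ry": 0.0009, "rz": 0.0003, "fingers": -1},
    {"tx": 0.002, "ty": -0.042, "tz": 0.033, "rx": 0, "ry": 0.0009, "rz": 0.0003, "fingers": -1},
    {"tx": 0.001, "ty": -0.019, "tz": 0.019, "rx": 0, "ry": 0.0009, "rz": 0.0003, "fingers": -1},
    {"tx": 0, "ty": -0.007, "tz": 0.007, "rx": 0, "ry": 0.0009, "rz": 0.0003, "fingers": -1},
    {"tx": 0, "ty": 0, "tz": 0, "rx": 0, "ry": 0, "rz": 0, "fingers": -1},
    {"tx": 0, "ty": 0, "tz": 0, "rx": 0, "ry": 0, "rz": 0, "fingers": -1},
    {"tx": 0, "ty": 0, "tz": 0, "rx": 0, "ry": 0, "rz": 0, "fingers": -1},
    {"tx": 0, "ty": 0, "tz": 0, "rx": 0, "ry": 0, "rz": 0, "fingers": -1},
  ],
  squeeze=25,
)

```text
time: 14.6
tcp_pos: [0.4973, -0.0025, 0.0997]
orientation: [0.312, 1.561, -0.824]
ft_force: [4.0, -0.5, 1.2]
opening: 0.29
```

```bash
python3 look.py a6;python3 ang.py a6; python3 -c "
from plan import *
plan([1.]*4)"
```

```text
t 14.6
a6 14.6 [(np.float64(0.0936), np.float64(105.7), 6135, 198, 175), (np.float64(0.0831), np.float64(16.8), 4463, 415, 24)]
fit c [ 0.5459 -0.0145] res mm [ 0.  -0.1 -0.2 -0.1 -0.2 -0.2  0.3 -0.5]
t 14.65 p [ 0.4973 -0.0025  0.0997] r 0.05 phi 166.1 F [ 3.8 -1.4  0.5] open 0.293 tiltx [ 0.007 -0.007 -1.   ]
{"tx":0.002,"ty":-0.019,"tz":0.027}
{"tx":0.002,"ty":-0.017,"tz":0.029}
{"tx":0.002,"ty":-0.014,"tz":0.030}
{"tx":0.000,"ty":-0.011,"tz":0.032}
rot [ 0.      0.0015 -0.0005] end phi 188.98316750267853
```

View pics/a6.png

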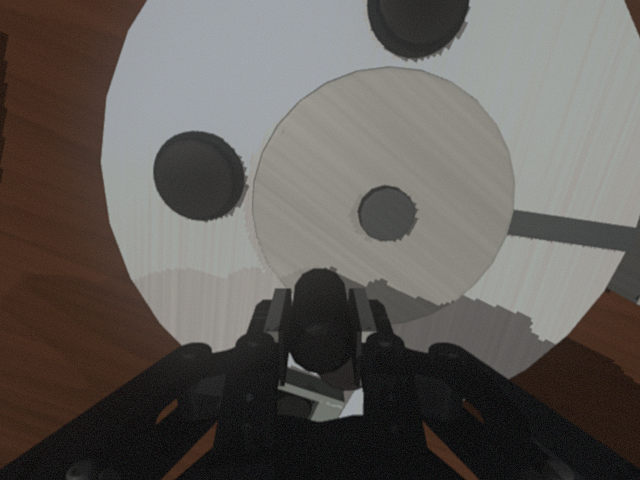

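```bash
python3 look.py a7;python3 ang.py a7; python3 - <<'E'
from h import *
im=save('scene','s7.png');a=cv2.imread('pics/s7.png');cv2.imwrite('pics/s7c.png',cv2.resize(a[200:310,245:365],None,fx=6,fy=5.4,interpolation=cv2.INTER_CUBIC))
E
```

```text
t 14.65
a7 14.65 [(np.float64(0.0936), np.float64(106.9), 6092, 198, 179), (np.float64(0.083), np.float64(18.2), 4382, 411, 23)]
```

View pics/s7c.png

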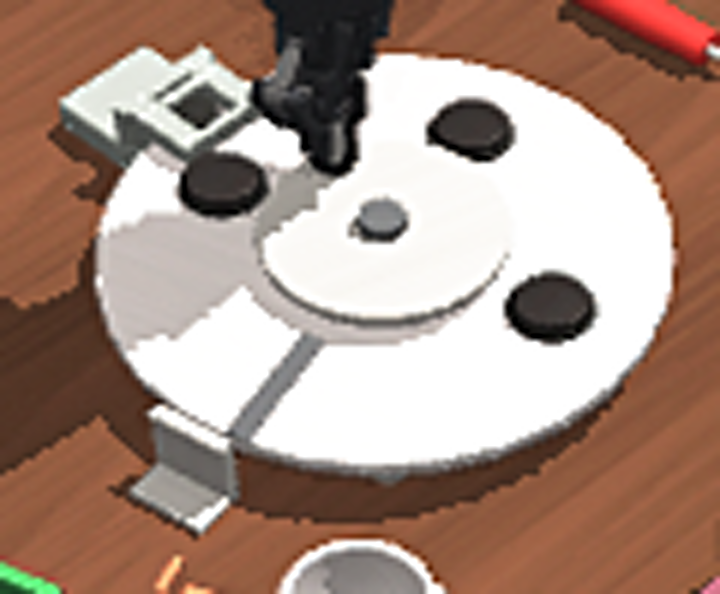

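```bash
for i in 1 2 3; do python3 look.py b$i;python3 ang.py b$i;done; python3 - <<'E'
from h import *
im=save('scene','s8.png');a=cv2.imread('pics/s8.png');cv2.imwrite('pics/s8c.png',cv2.resize(a[200:310,245:365],None,fx=6,fy=5.4,interpolation=cv2.INTER_CUBIC))
E
```

```text
t 14.75
b1 14.75 [(np.float64(0.0936), np.float64(108.8), 5978, 198, 185), (np.float64(0.0828), np.float64(20.3), 4304, 404, 23)]
t 14.8
b2 14.8 [(np.float64(0.0935), np.float64(109.6), 5970, 198, 187), (np.float64(0.0828), np.float64(21.1), 4255, 402, 23)]
t 14.85
b3 14.85 [(np.float64(0.0935), np.float64(110.2), 5936, 198, 189), (np.float64(0.0828), np.float64(21.8), 4231, 399, 23)]
```

View pics/s8c.png

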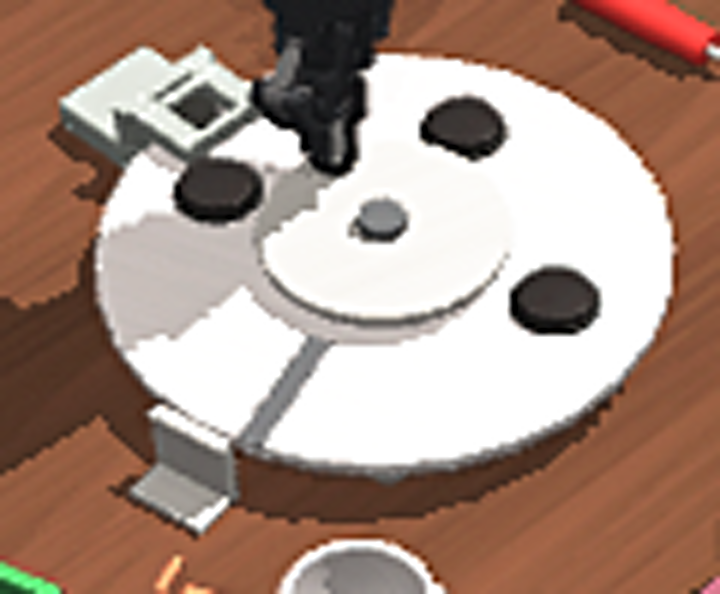

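```bash
python3 look.py b4;python3 ang.py b4; python3 - <<'E'
from sim import *
for n,w in ((2,1.6),(3,1.6),(4,1.6),(5,1.6),(6,1.6)):
  print(n,w,[(If,Tf,round(float(np.degrees(sim([(.1,w*.5)]+[(.1,w)]*n+[(.1,w*.4)]+[(.1,0)]*10,If,Tf)[-1,1])),1)) for If in(1.05,1.3) for Tf in(.0165,.014,.012)])
E
python3 -c "
from plan import *
plan([-.8,-1.6,-1.6,-1.6,-1.6,-1.6,-.7,0])"
```

```text
t 14.95
b4 14.95 [(np.float64(0.0935), np.float64(111.0), 5889, 198, 192), (np.float64(0.0827), np.float64(22.7), 4214, 396, 23)]
2 1.6 [(1.05, 0.0165, 2.2), (1.05, 0.014, 3.1), (1.05, 0.012, 4.1), (1.3, 0.0165, 1.9), (1.3, 0.014, 2.6), (1.3, 0.012, 3.5)]
3 1.6 [(1.05, 0.0165, 4.1), (1.05, 0.014, 5.5), (1.05, 0.012, 7.1), (1.3, 0.0165, 3.5), (1.3, 0.014, 4.8), (1.3, 0.012, 6.2)]
4 1.6 [(1.05, 0.0165, 6.3), (1.05, 0.014, 8.5), (1.05, 0.012, 10.4), (1.3, 0.0165, 5.5), (1.3, 0.014, 7.4), (1.3, 0.012, 9.3)]
5 1.6 [(1.05, 0.0165, 8.9), (1.05, 0.014, 11.5), (1.05, 0.012, 14.1), (1.3, 0.0165, 7.8), (1.3, 0.014, 10.3), (1.3, 0.012, 12.7)]
6 1.6 [(1.05, 0.0165, 11.7), (1.05, 0.014, 15.0), (1.05, 0.012, 18.0), (1.3, 0.0165, 10.3), (1.3, 0.014, 13.4), (1.3, 0.012, 16.2)]
fit c [ 0.546  -0.0146] res mm [-0.1 -0.1 -0.2 -0.2 -0.3  0.3 -0.4 -0.4]
t 15.0 p [ 0.4973 -0.0026  0.0997] r 0.0501 phi 166.2 F [ 4.6 -1.3  0.6] open 0.289 tiltx [ 0.007 -0.007 -1.   ]
{"tx":0.001,"ty":0.018,"tz":-0.020}
{"tx":0.001,"ty":0.040,"tz":-0.036}
{"tx":0.001,"ty":0.045,"tz":-0.029}
{"tx":-0.000,"ty":0.049,"tz":-0.021}
{"tx":0.000,"ty":0.052,"tz":-0.013}
{"tx":0.000,"ty":0.053,"tz":-0.005}
{"tx":0.000,"ty":0.023,"tz":0.000}
{"tx":0.000,"ty":0.000,"tz":0.000}
rot [ 0.      0.0008 -0.0002] end phi 111.7443428766825
```

send_rows(
  steps=[
    {"tx": 0.001, "ty": 0.018, "tz": -0.02, "rx": 0, "ry": 0.0008, "rz": 0, "fingers": -1},
    {"tx": 0.001, "ty": 0.04, "tz": -0.036, "rx": 0, "ry": 0.0008, "rz": 0, "fingers": -1},
    {"tx": 0.001, "ty": 0.045, "tz": -0.029, "rx": 0, "ry": 0.0008, "rz": 0, "fingers": -1},
    {"tx": 0, "ty": 0.049, "tz": -0.021, "rx": 0, "ry": 0.0008, "rz": 0, "fingers": -1},
    {"tx": 0, "ty": 0.052, "tz": -0.013, "rx": 0, "ry": 0.0008, "rz": 0, "fingers": -1},
    {"tx": 0, "ty": 0.023, "tz": -0.003, "rx": 0, "ry": 0, "rz": 0, "fingers": -1},
    {"tx": 0, "ty": 0, "tz": 0, "rx": 0, "ry": 0, "rz": 0, "fingers": -1},
    {"tx": 0, "ty": 0, "tz": 0, "rx": 0, "ry": 0, "rz": 0, "fingers": -1},
    {"tx": 0, "ty": 0, "tz": 0, "rx": 0, "ry": 0, "rz": 0, "fingers": -1},
    {"tx": 0, "ty": 0, "tz": 0, "rx": 0, "ry": 0, "rz": 0, "fingers": -1},
  ],
  squeeze=25,
)

```text
time: 16.0
tcp_pos: [0.5228, 0.0303, 0.0996]
orientation: [-0.074, 1.564, -1.21]
ft_force: [2.4, -3.5, 5.6]
opening: 0.295
```

```bash
for i in 1 2 3; do python3 look.py d$i;python3 ang.py d$i;done; python3 - <<'E'
from h import *
im=save('scene','s9.png');a=cv2.imread('pics/s9.png');cv2.imwrite('pics/s9c.png',cv2.resize(a[200:310,245:365],None,fx=6,fy=5.4,interpolation=cv2.INTER_CUBIC))
E
```

```text
t 16.0
d1 16.0 [(np.float64(0.0943), np.float64(99.7), 5286, 243, 227), (np.float64(0.0935), np.float64(12.4), 7446, 470, 90)]
t 16.05
d2 16.05 [(np.float64(0.0942), np.float64(99.8), 5229, 243, 227), (np.float64(0.0935), np.float64(12.4), 7434, 470, 90)]
t 16.1
d3 16.1 [(np.float64(0.0942), np.float64(99.8), 5225, 243, 227), (np.float64(0.0935), np.float64(12.4), 7450, 470, 90)]
```

View pics/s9c.png

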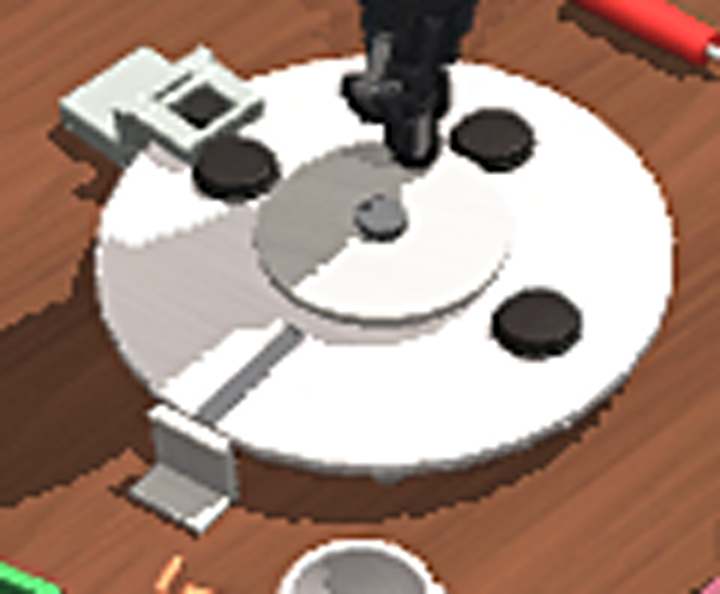

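View pics/d3.png

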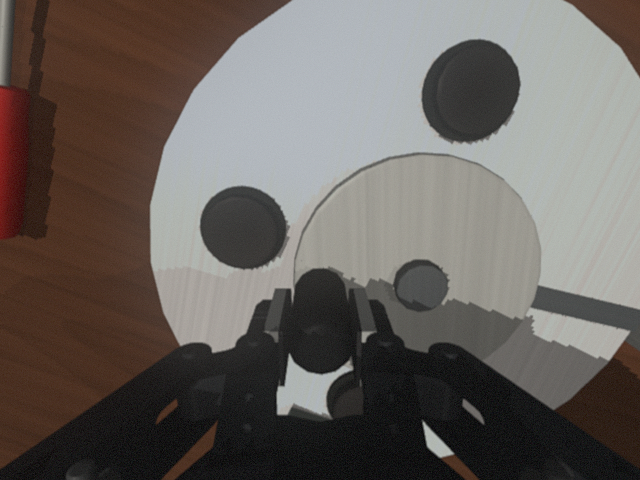

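send_rows(
  steps=[
    {"tx": 0, "ty": 0, "tz": 0, "rx": 0, "ry": 0, "rz": 0, "fingers": 0.3},
    {"tx": 0, "ty": 0, "tz": 0, "rx": 0, "ry": 0, "rz": 0, "fingers": 0.3},
    {"tx": 0, "ty": 0, "tz": 0, "rx": 0, "ry": 0, "rz": 0, "fingers": 0.3},
    {"tx": 0, "ty": 0, "tz": 0, "rx": 0, "ry": 0, "rz": 0, "fingers": 0.3},
    {"tx": -0.05, "ty": 0, "tz": 0, "rx": 0, "ry": 0, "rz": 0, "fingers": 0.3},
    {"tx": -0.1, "ty": 0, "tz": 0, "rx": 0, "ry": 0, "rz": 0, "fingers": 0.3},
    {"tx": -0.2, "ty": 0, "tz": 0, "rx": 0, "ry": 0, "rz": 0, "fingers": 0.3},
    {"tx": -0.3, "ty": 0, "tz": 0, "rx": 0, "ry": 0, "rz": 0, "fingers": 0.3},
    {"tx": -0.2, "ty": 0, "tz": 0, "rx": 0, "ry": 0, "rz": 0, "fingers": 0.3},
    {"tx": -0.05, "ty": 0, "tz": 0, "rx": 0, "ry": 0, "rz": 0, "fingers": 0.3},
    {"tx": 0, "ty": 0, "tz": 0, "rx": 0, "ry": 0, "rz": 0, "fingers": 0.3},
  ],
  squeeze=25,
)

```text
time: 17.3
tcp_pos: [0.5186, 0.0327, 0.2387]
orientation: [-1.677, 1.561, -2.812]
ft_force: [0.6, -0.7, 0.4]
opening: 0.65
```

```bash
python3 look.py e1; python3 - <<'E'
from m import *
im=save('scene','s10.png');im=save('scene','s11.png');a=cv2.imread('pics/s11.png');cv2.imwrite('pics/s11c.png',cv2.resize(a[200:310,245:365],None,fx=6,fy=5.4,interpolation=cv2.INTER_CUBIC))
s,R=st();print(s['time'],s['tcp_pos'],s['ft_force'],s['opening'],abs(s['dq']).max())
E
```

```text
t 17.3
17.45 [0.51762201 0.03262271 0.23633834] [ 0.37134141 -0.28427432 -0.03188479] 0.6514670469879439 0.01059746384042758
```

View pics/s11c.png

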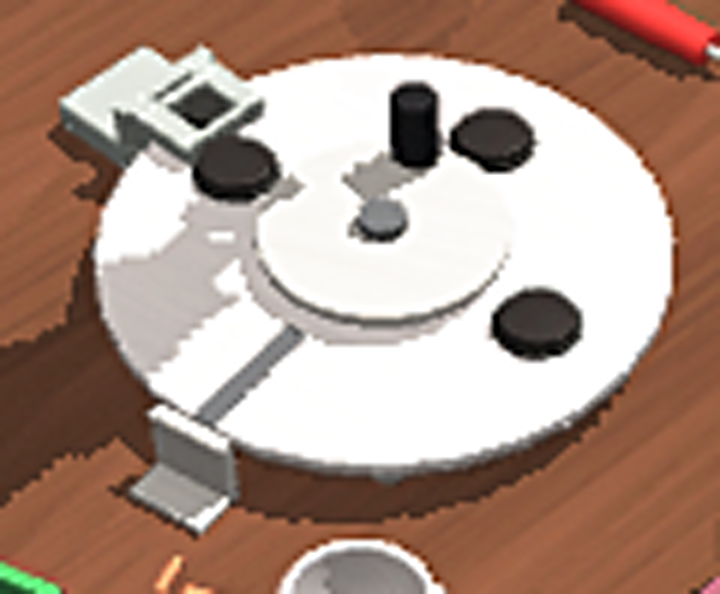

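View pics/e1.png

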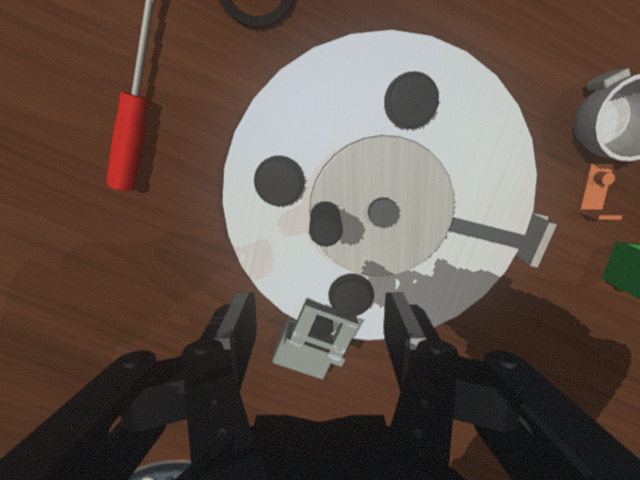

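```bash
python3 ang.py e1; python3 -c "
from h import *
print(readout.observe()['time']);print(ticket.finish_job())"
```

```text
e1 17.3 [(np.float64(0.0522), np.float64(133.1), 1026, 325, 223)]
17.45
the job is handed in; nothing more can be done
None
```

The job is handed in at 17.45 s. The platter is at rest with its pointer strip facing the middle of the index plate, and the knob is released. The arm is stopped about 14 cm higher, touching nothing.

**Spin:** I drove the crank at about 2.6 rad/s with the knob gripped. Lens positions in the wrist pictures gave average platter speeds of 1.47, 1.51 and 1.55 rad/s for t = 6.2 to 12.95 s. The motion model fitted to those pictures stays between 1.36 and about 1.60 rad/s over that time, including the short dips at each picture. I saw no sign of the 2.4 rad/s limit being approached. The speeds are estimates from pictures and the model; the joint itself cannot be read.

**Stopping:** The first stop overshot. The platter coasted further than the model predicted and stopped with the strip at about -69°, while the plate is at about -78°. I turned the crank back slowly. The strip then stood at about -79° and did not change over three pictures.

**Last checks:** After I let go, the scene and wrist pictures both show the strip on the plate's middle, and the force reading is near zero. The lens detector failed on the last wrist picture: it found only the knob, so that final check is by eye. In the areas these last pictures cover, the parts around the carousel look unmoved; I did not measure them again.

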